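Clear the seam of the birdseed plank, then poise the scraper over the dish

TASK

Lift the flat-bladed scraper up out of its wooden stand, lower its tip a few millimetres into the open seam between the two boards of the pine plank, and, keeping it upright and not pressing hard, draw it slowly along the seam (about 3 cm a second, never above 7) from where the blade is within about a centimetre of the crosspiece next to the orange dispenser to where it is within about a centimetre of the other crosspiece. Then carry it up over the stacked clay pots to the oblong ceramic dish, and finish while still holding it there, upright and still, the tip hovering about 15 mm above the rim over the middle of the dish, the blade's width in line with the dish's length and touching nothing, ready for its dust to be brushed off. Leave the dish, the pots and all else where they stand, and do not let go of the scraper.

Things in the scene. Friction and masses are not known exactly. Their poses are not given: they have to be found in the camera images.
- scraper: Loose scraper, 0.14 kg, standing blade down in the stand. Origin: middle of its tip edge (lowest point); z up the handle, y along the blade's width, x its thickness. Steel blade 24 (y) x 4 (x) mm, z 0 to 50; dark ferrule 34 x 18 mm, z 50 to 60; wooden handle 32 (y) x 18 (x) mm, z 60 to 155. Grip from above across the 18 mm, e.g. at z 115. Half a turn makes no difference.
- scraper_tip (a point): Middle of the blade's tip edge: the same point and axes as scraper.
- stand: Fixed dark wooden block 60 (x) x 70 (y) x 60 mm high on the table; origin under its centre, at table level. The blade stands in a slot (8 x 29 mm) through its middle and the ferrule rests on its top, so the tip is 10 mm above the table; lift at least 55 mm straight up to free it.
- plank: Fixed pine plank on two bricks; origin under its centre at table level. 190 (x) x 520 (y) mm, top 92 mm above the table; bricks 228 mm (x), at y = +-190. Open seam between its two boards along y at x = 0: 12 mm wide, 8 deep. Crosspieces 160 (x) x 20 (y) mm, 12 high lie across the seam at y = +110 (by the dispenser) and -140 (by the pots), 230 mm of seam between them.
- seam_start (a point): Point in the middle of the seam's width, level with the plank's top surface, 20 mm from the face of the crosspiece beside the dispenser; axes as the plank's. The seam's floor is 8 mm below.
- seam_end (a point): The same at the other end: 20 mm from the face of the crosspiece beside the pots, 190 mm from seam_start in the plank's -y direction.
- dispenser: Fixed orange plastic seed dispenser with a round button on top, 105 (x) x 100 (y) x 138 mm high, on the plank's +y end (centre at about y = 195 mm), over the seam; its top is 230 mm above the table. Origin under its centre.
- pots: Nested pair of terracotta pots, loose but together as one piece, 0.6 kg, widest diameter 96 mm, 100 mm high, on the plank's -y end, so their top is 192 mm above the table. Origin under their centre. They stand between the seam and the dish: pass over them.
- dish: Oblong white ceramic dish with straight sides and round ends, loose, 0.35 kg: 75 mm (x) by 150 mm (y, its length), 35 mm high, hollow. Origin under its centre. It stands on the table right of the plank and may have changed places with the round dish.
- dish_rim (a point): Centre of the oblong dish's opening at rim height, 35 mm above dish; axes as the dish's, y along its length.
- round_dish: Round white ceramic bowl, loose, diameter 110 mm, 35 mm high; not used. Origin under its centre.
- jar: Loose glass jar, diameter 60 mm, 100 mm high, on the table; not used. Origin under its centre.
- ladle: Loose aluminium ladle lying on the table near the robot, 40 mm high: bowl of 72 mm diameter at the origin, handle along +y to 230 mm; not used. Origin under the bowl.
There are look-alikes about, which are no part of the job. What is shaped like the pots but purple or red is not meant.

How it is judged:
On the way, in this order (a step that is already met when the one before it is completed fails the run):
1. the scraper is lifted clear of its stand by the gripper (height (world z) of scraper_tip above 0.065 m and contact force between scraper and the fingers above 0.5 N), for 0.1 s.
2. its tip is in the seam beside the dispenser's crosspiece (tip's middle within 32 mm of it) (x of scraper_tip in the frame of seam_start between -0.006 and 0.006 m and z of scraper_tip in the frame of seam_start between -0.02 and -0.0015 m and y of scraper_tip in the frame of seam_start between -0.012 and 0.02 m and angle between scraper's own z axis and vertical below 0.25 rad), for 0.1 s.
3. its tip, in the seam, passes a quarter of the way along (x of scraper_tip in the frame of seam_start between -0.006 and 0.006 m and z of scraper_tip in the frame of seam_start between -0.02 and -0.0015 m and y of scraper_tip in the frame of seam_start between -0.0565 and -0.0385 m and angle between scraper's own z axis and vertical below 0.25 rad), for 0.02 s.
4. its tip, in the seam, passes half of the way along (x of scraper_tip in the frame of seam_start between -0.006 and 0.006 m and z of scraper_tip in the frame of seam_start between -0.02 and -0.0015 m and y of scraper_tip in the frame of seam_start between -0.104 and -0.086 m and angle between scraper's own z axis and vertical below 0.25 rad), for 0.02 s.
5. its tip, in the seam, passes three quarters of the way along (x of scraper_tip in the frame of seam_start between -0.006 and 0.006 m and z of scraper_tip in the frame of seam_start between -0.02 and -0.0015 m and y of scraper_tip in the frame of seam_start between -0.1515 and -0.1335 m and angle between scraper's own z axis and vertical below 0.25 rad), for 0.02 s.
6. its tip is in the seam beside the other crosspiece (tip's middle within 32 mm of it) (x of scraper_tip in the frame of seam_start between -0.006 and 0.006 m and z of scraper_tip in the frame of seam_start between -0.02 and -0.0015 m and y of scraper_tip in the frame of seam_start between -0.21 and -0.178 m and angle between scraper's own z axis and vertical below 0.25 rad), for 0.1 s.
At the end, for the whole second after the job is handed in: Gripper holds the scraper upright (0.15 rad) and still, tip 4 to 30 mm above the oblong dish's rim level, within 15 mm of its centre from above, blade's width within 0.2 rad of the dish's length, touching nothing but the fingers; dish within 10 mm and pots within 15 mm of their start (horizontal distance between scraper_tip and dish_rim below 0.015 m and z of scraper_tip in the frame of dish_rim between 0.004 and 0.03 m and angle between scraper's own z axis and vertical below 0.15 rad and angle between the y axis of scraper and the y axis of dish, either way round below 0.2 rad and contact force between scraper and the fingers above 0.5 N and contact force between each of scraper, the arm and dish below 0.05 N and linear speed of each of scraper, dish below 0.02 m/s and angle between dish's own z axis and vertical below 0.05 rad and angle between pots's own z axis and vertical below 0.1 rad and distance of dish from where it was at the start of the episode below 0.01 m and distance of pots from where it was at the start of the episode below 0.015 m); the arm keeps its last pose, push and grip.
It fails at once if the scraper moves faster than 100 mm/s while its tip is in the middle part of the seam ((x of scraper_tip in the frame of seam_start between -0.006 and 0.006 m and z of scraper_tip in the frame of seam_start between -0.02 and -0.0015 m and y of scraper_tip in the frame of seam_start between -0.17 and -0.02 m and angle between scraper's own z axis and vertical below 0.25 rad) and linear speed of scraper above 0.1 m/s).
It fails at once if the scraper is pressed on the plank with more than 30 N (contact force between scraper and plank above 30 N).
It fails at once if the oblong dish is shifted by more than 10 mm (distance of dish from where it was at the start of the episode above 0.01 m).
It fails at once if the pots, jar, ladle or round dish are shifted by more than 15 mm (distance of any of pots, jar, ladle, round_dish from where it was at the start of the episode above 0.015 m).
It also fails if it takes over 67 s, if anything falls off the work surface, if the arm or the gripper's body presses on something with over 40 N, if the wrist force passes 120 N, or if a joint passes its speed limit or range.

ROBOT

A 7-joint arm with a two-finger parallel gripper is mounted at the origin on the work surface. World frame = base frame: x ahead of the robot, y to its left, z up, the work surface at z = 0. Lengths are in m, angles in rad, forces in N, time in s.
With the tool pointing down it reaches from about 0.4 to 0.85 m from the base axis. Payload 10.4 kg.
Tool frame: the origin (TCP) lies between the finger pads; the fingertips stand 8 mm ahead of it and the grasp point (between the pads) lies 11 mm behind it; z points along the fingers, x is the direction in which the jaws open and shut, and the axes are right-handed (so a half turn about z gives the same grasp; the last joint's range is limited). The gripper opens to 87 mm and grips with 3 to 60 N. Pads are 19 mm wide; open, the fingers measure 117 mm over their backs; the gripper's body (75 mm by 190 mm) begins 51 mm behind the grasp point.
Start: joints at [-1.358, 0.332, -0.065, 1.46, 0.022, 1.35, -0.088], TCP at [0.146, 0.608, 0.231] pointing down, gripper open.
Joint ranges: [-2.6, 2.6], [-0.5, 2.12], [-1.47, 1.34], [0.16, 2.42], [-1.27, 4.41], [0.06, 2.06], [-2.6, 2.6]. Speed limits (rad/s): [2.22, 2.22, 2.79, 2.79, 3.14, 3.14, 3.14].

INTERFACE

Orientations are given as a unit quaternion [x, y, z, w].
In Python, from bench import r, viewer gives the robot as it stands.
- The arm moves only by the tool apply_moves, never from a script. Its argument "increments" is a list of rows, each an object with "grip": the closure in counts, from 0 (fully open) to 255 (shut); "xyz": the shift along the tool's x, y, z in mm, a list of three; "rotation": the turn, a rotation vector about the tool's x, y, z in degrees, a list of three. A call has 1 to 5 rows; each row is the pose to reach, as a shift and turn from the pose measured when the call began, along the tool's axes at that moment; what a row does not reach only later rows make up. A row lasts 1/8 s, in which the tool goes at most 62.5 mm and 10.7 degrees, less where a joint would pass 70% of its speed; a pose out of reach is approached as far as the arm can. A call with a gripper value outside its range is refused whole. The fingers move at their own pace and stop on an object; "squeeze" is the grip in N (left out, the last holds). Time passes only in rows, so rows that repeat a pose let the fingers close. It gives the time, the measured TCP pose, the force and the opening at its end, in the units of the state.
- r.read_state(): the state, without advancing time (a new reading comes with each control period).
- viewer.camera(name): name is "scene" or "top"; returns a dict with "img" (400x640x3 uint8, blue, green, red), "range_z" (400x640 float32, m along the optical axis (not along the pixel's ray), 0 where there is no reading), "vertical_fov" (degrees; the focal length in pixels is half the picture's height over the tangent of half this angle, whatever the lens; pixels are square), "cx", "cy" (the principal point, pixels), "rvec" (rotation vector, rad) and "tvec" (3), from world to camera coordinates, as OpenCV has them. Camera axes: x right, y down, z forward; pixel columns grow to the right and rows downward; lengths in m; the calibration is good to about 2 mm. A picture is of the moment at which its call begins.
- r.close_job(): hands the job in, once; it reports no verdict.
The state is a dict: "time": time; "joint_positions": joint angles; "joint_vel": joint speeds; "joint_torque": joint torques, N m; "ee_pos": TCP position; "eef_rot": TCP orientation; "ft_force": force on the tool from outside, world axes, zero at the start; "torque": the same for the moment, N m; "width": finger opening in m.
Only numpy, scipy, OpenCV 4.12 (cv2) and the standard library are available. Lean on these libraries where they do the work, as an engineer would, in place of code of your own. Each camera call takes 0.05 s, during which the arm holds its last target.

## Working session

There is one attempt and no reset: what is moved stays moved. The work goes in short steps, Python scripts to look and compute and a tool call to move; the robot and the scene stay as the last step left them, time stands still between calls to the robot, and variables do not carry over. Pictures are saved under pics/ and viewed, and the job is handed in when it is done.

Besides the shell and the picture viewer there is one more tool, called after "Request:" as a command line: name --argument value ..., lists and objects as JSON in quotes. apply_moves: Moves the arm, as the interface text tells. Its arguments: {"type":"object","properties":{"increments":{"type":"array","items":{"type":"object","properties":{"grip":{"type":"number"},"xyz":{"type":"array","items":{"type":"number"}},"rotation":{"type":"array","items":{"type":"number"}}}}},"squeeze":{"type":"number"}},"required":["increments"]}

```bash
ls; mkdir -p pics; cat > h.py <<'E'
import numpy as np, cv2
from bench import r, viewer
def cam(n):
    c=viewer.camera(n); R=cv2.Rodrigues(np.array(c["rvec"],float))[0]; t=np.array(c["tvec"],float).ravel()
    f=c["img"].shape[0]/2/np.tan(np.radians(c["vertical_fov"])/2)
    c.update(R=R,t=t,f=f); return c
def pts(c):
    h,w=c["range_z"].shape; u,v=np.meshgrid(np.arange(w),np.arange(h)); z=c["range_z"]
    p=np.stack([(u-c["cx"])/c["f"]*z,(v-c["cy"])/c["f"]*z,z],-1)
    return (p-c["t"])@c["R"]
def ray(c,u,v,z):
    d=np.array([(u-c["cx"])/c["f"],(v-c["cy"])/c["f"],1])@c["R"]; o=-c["t"]@c["R"]
    return o+d*(z-o[2])/d[2]
def proj(c,P):
    q=np.asarray(P)@c["R"].T+c["t"]; return np.stack([q[...,0]/q[...,2]*c["f"]+c["cx"],q[...,1]/q[...,2]*c["f"]+c["cy"]],-1)
E
python3 - <<'E'
from h import *
for n in ["scene","top"]:
    c=cam(n); cv2.imwrite(f"pics/{n}0.png",c["img"]); np.savez(f"{n}0.npz",**{k:v for k,v in c.items()})
    print(n,c["f"],c["cx"],c["cy"],-c["t"]@c["R"],c["R"][2])
print(r.read_state())
E
```

```text
pics
scene 381.9824180077636 313.9055637006348 196.26998128885955 [1.01719363 0.12593778 0.97243435] [-0.51997363 -0.17005636 -0.83708318]
top 444.5041219303633 322.83674744654917 210.34577014978535 [ 0.23747903 -0.05785855  1.20809672] [ 0.222829   -0.00997694 -0.97480649]
{'time': 0.1, 'joint_positions': array([-1.35759676,  0.33280229, -0.06469994,  1.46083826,  0.02159615,
        1.34990973, -0.08850155]), 'joint_vel': array([-0.00037571, -0.00291944, -0.0008516 , -0.00248766,  0.00147766,
        0.00046786, -0.00154893]), 'joint_torque': array([ 1.94689084e-03, -6.24538636e+01,  2.50347907e-02, -3.90723324e+01,
       -6.13676920e-02,  3.64152063e-02,  5.56157454e-05]), 'ee_pos': array([0.14593688, 0.60738165, 0.22984659]), 'eef_rot': array([ 7.85367464e-01,  6.19029521e-01, -4.78806227e-04,  4.11285479e-04]), 'ft_force': array([-0.009838  ,  0.55837632, -0.62099176]), 'torque': array([-0.01435331,  0.04060446, -0.00783158]), 'width': 0.08697003071602333}
```

View pics/scene0.png

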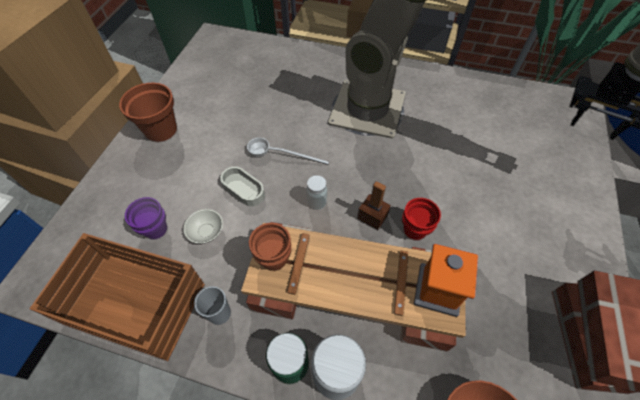

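View pics/top0.png

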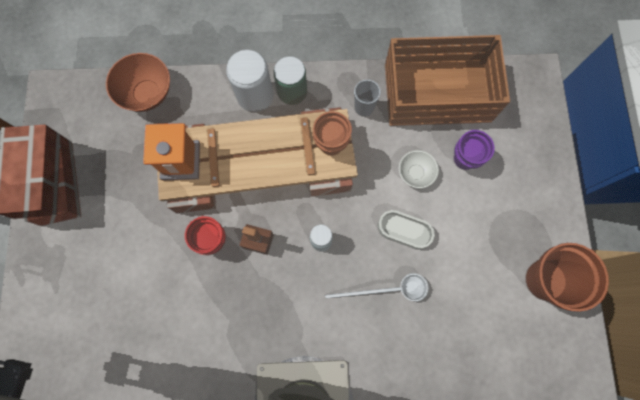

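The scene view shows the stand with the scraper at (375,205), the oblong dish at (242,185), pots at (270,245), and the dispenser at (450,275). The top view shows the stand at (256,238), the dish at (406,230), and the seam from about (215,157) to (305,147). Next I measure.

```bash
python3 - <<'E'
from h import *
for n in ["scene","top"]:
    c=dict(np.load(n+"0.npz")); print(n,proj(c,[0.146,0.608,0.231]),proj(c,[0,0,0.0]))
    P=pts(c); np.save(n+"P.npy",P)
    for (a,b) in ([(375,190),(270,245),(242,185),(455,262),(375,235)] if n=="scene" else [(262,232),(244,240),(250,240),(406,230),(332,131),(213,150),(260,150),(280,175),(256,130)]):
        print(a,b,P[b,a].round(4), P[b,a+1].round(4))
c=dict(np.load("top0.npz"))
im=c["img"]; cr=im[90:270,140:440]; cv2.imwrite("pics/crop1.png",cv2.resize(cr,(800,480),interpolation=cv2.INTER_CUBIC))
c=dict(np.load("scene0.npz")); cr=c["img"][150:330,220:490]; cv2.imwrite("pics/crop2.png",cv2.resize(cr,(800,533),interpolation=cv2.INTER_CUBIC))
E
```

```text
scene [593.15787287 127.23659997] [366.85705628 108.18565168]
375 190 [0.4425 0.1051 0.1496] [0.442  0.1076 0.1501]
270 245 [ 0.6737 -0.0974  0.1625] [ 0.6735 -0.0948  0.1638]
242 185 [ 0.44   -0.2958  0.0056] [ 0.4404 -0.2919  0.0079]
455 262 [0.6293 0.3035 0.231 ] [0.6276 0.306  0.2289]
375 235 [0.491  0.1335 0.0024] [0.4899 0.1363 0.0018]
top [  3.94279156 369.05386833] [302.49079818 409.17129532]
262 232 [0.4478 0.092  0.0585] [0.4472 0.089  0.061 ]
244 240 [0.4278 0.1386 0.0611] [0.4274 0.1357 0.0631]
250 240 [0.4275 0.1232 0.0599] [0.4266 0.1198 0.0647]
406 230 [ 0.4494 -0.2972  0.0022] [ 0.4486 -0.2993  0.0057]
332 131 [ 0.6805 -0.0991  0.1621] [ 0.681  -0.1017  0.1607]
213 150 [0.6624 0.2131 0.1051] [0.662  0.2103 0.106 ]
260 150 [0.664  0.0919 0.0895] [0.6631 0.089  0.0915]
280 175 [0.5918 0.0396 0.0918] [0.5908 0.0367 0.0946]
256 130 [0.7193 0.1017 0.0944] [0.7191 0.099  0.0947]
```

View pics/crop1.png

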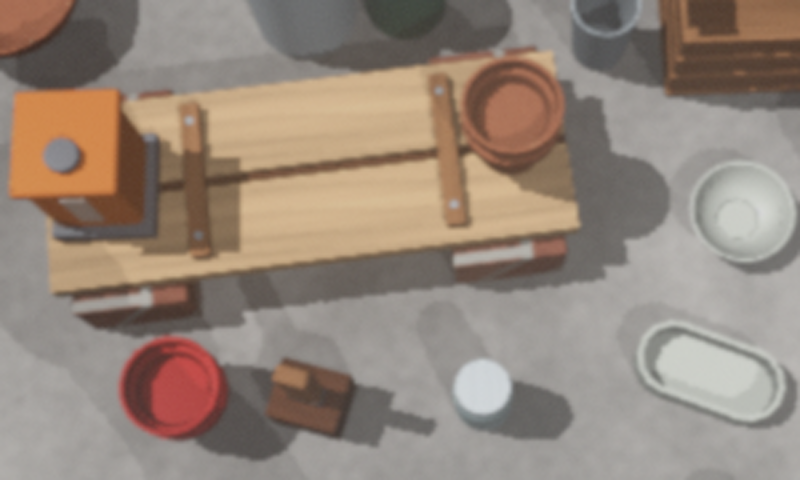

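View pics/crop2.png

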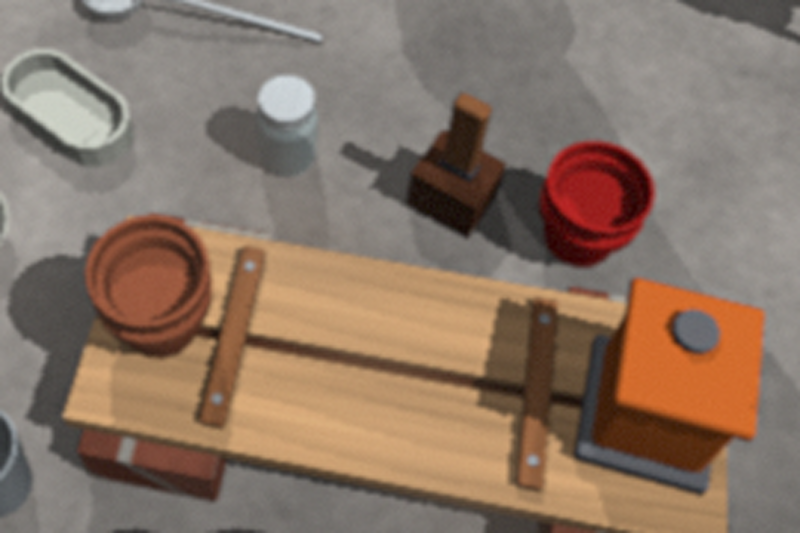

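```bash
cat > seam.py <<'E'
from h import *
import sys
res={}
for n,cols,row0,row1 in [("top",range(222,302),140,166),("scene",range(310,395),255,290)]:
    c=dict(np.load(n+"0.npz")); g=cv2.cvtColor(c["img"],cv2.COLOR_BGR2GRAY).astype(float)
    mid=[];W=[]
    # rough seam line in world
    for u in cols:
        v0=int(round(np.interp(u,[222,302],[156,147]) if n=="top" else np.interp(u,[305,395],[265,279])))
        seg=g[v0-7:v0+8,u]; k=4+np.argmin(seg[4:11]); b=np.median(np.r_[seg[:3],seg[-3:]]); lo=seg[k]; th=(b+lo)/2
        # subpixel half-level edges
        i=k
        while i>0 and seg[i]<th:i-=1
        a=i+(th-seg[i])/(seg[i+1]-seg[i]) if seg[i]!=seg[i+1] else i
        i=k
        while i<14 and seg[i]<th:i+=1
        d=i-1+(th-seg[i-1])/(seg[i]-seg[i-1]) if seg[i]!=seg[i-1] else i
        pa=ray(c,u,v0-7+a,.092); pd=ray(c,u,v0-7+d,.092); mid.append([*pa[:2],*pd[:2]])
    m=np.array(mid)
    for nm,q in [("a",m[:,:2]),("d",m[:,2:]),("mid",(m[:,:2]+m[:,2:])/2)]:
        p=np.polyfit(q[:,1],q[:,0],1); e=q[:,0]-np.polyval(p,q[:,1]); ok=abs(e)<.003; p=np.polyfit(q[ok,1],q[ok,0],1)
        print(n,nm,"slope",p[0].round(4),"x at y=.06",np.polyval(p,.06).round(4),"y range",q[:,1].min().round(3),q[:,1].max().round(3),"std",e[ok].std().round(4),ok.sum())
E
python3 seam.py
python3 - <<'E'
from h import *
# crops, enlarged, of scraper, crosspieces, plank edges
c=dict(np.load("top0.npz")); s=dict(np.load("scene0.npz"))
def crop(c,x0,y0,w,h,k): return cv2.resize(c["img"][y0:y0+h,x0:x0+w],None,fx=k,fy=k,interpolation=cv2.INTER_NEAREST)
cv2.imwrite("pics/c3.png",np.hstack([crop(c,230,215,50,50,8),crop(s,350,175,50,50,8)]))
for n in("top","scene"):
    c=dict(np.load(f"{n}0.npz")); P=np.load(f"{n}P.npy"); hsv=cv2.cvtColor(c["img"],cv2.COLOR_BGR2HSV)
    for t,(u,v) in dict(pine=(260,140),cross=(213,165)).items() if n=="top" else dict(pine=(350,290),cross=(300,270)).items(): print(n,t,hsv[v,u])
    for nm,m in {"jar?":None}.items(): pass
    # heights map: scraper handle
    m=(P[...,2]>.13)&(P[...,2]<.175)&(abs(P[...,0]-.44)<.04)&(abs(P[...,1]-.115)<.05)
    v,u=np.nonzero(m); print(n,len(u),P[m].mean(0).round(4),P[m].max(0).round(4),P[m].min(0).round(4))
E
```

```text
top a slope -0.1001 x at y=.06 0.6658 y range -0.018 0.192 std 0.0005 80
top d slope -0.0947 x at y=.06 0.6542 y range -0.017 0.192 std 0.0004 80
top mid slope -0.0974 x at y=.06 0.66 y range -0.017 0.192 std 0.0004 80
scene a slope -0.0904 x at y=.06 0.656 y range -0.004 0.201 std 0.0003 85
scene d slope -0.0969 x at y=.06 0.6676 y range -0.001 0.203 std 0.0003 85
scene mid slope -0.0936 x at y=.06 0.6618 y range -0.003 0.202 std 0.0002 85
top pine [ 17  81 198]
top cross [ 12 115 109]
top 128 [0.4307 0.1088 0.1597] [0.4452 0.1265 0.1698] [0.4208 0.0941 0.1301]
scene pine [ 15 110 199]
scene cross [ 13 140 131]
scene 158 [0.4406 0.1117 0.1547] [0.4494 0.1281 0.1693] [0.4247 0.0953 0.1317]
```

View pics/c3.png

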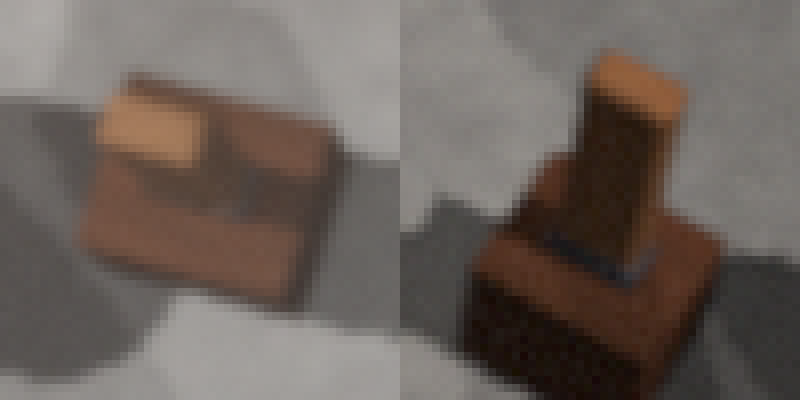

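```bash
cat > m2.py <<'E'
from h import *
def rect(Q):
    # Q Nx2 world (mm-scale) -> minAreaRect
    (cx,cy),(w,h),a=cv2.minAreaRect((Q*1000).astype(np.float32)); 
    if w<h: w,h,a=h,w,a+90
    return round(cx,1),round(cy,1),round(w,1),round(h,1),round(((a+90)%180)-90,1)
for n in("top","scene"):
    c=dict(np.load(f"{n}0.npz")); im=c["img"]
    # upscale for sub-pixel contour: pixel u -> (u+.5)*8-.5
    K=8
    def cont(mask_fn,x0,y0,w,h,z,pick=None):
        I=cv2.resize(im[y0:y0+h,x0:x0+w],None,fx=K,fy=K,interpolation=cv2.INTER_LINEAR)
        m=mask_fn(cv2.cvtColor(I,cv2.COLOR_BGR2HSV).astype(int),I.astype(int)).astype(np.uint8)
        cs,_=cv2.findContours(m,cv2.RETR_EXTERNAL,cv2.CHAIN_APPROX_NONE); q=max(cs,key=cv2.contourArea).reshape(-1,2)
        vis=I.copy(); cv2.drawContours(vis,[q.reshape(-1,1,2)],-1,(0,255,0),1); cv2.imwrite(f"pics/m_{n}_{x0}.png",vis)
        q=(q+.5)/K-.5+[x0,y0]
        return np.array([ray(c,u,v,z)[:2] for u,v in q]),q
    # scraper top: bright orange
    b=(235,220,30,25) if n=="top" else (368,175,25,20)
    Q,q=cont(lambda h,i:(i[...,2]>125)&(i[...,2]-i[...,0]>50),*b,.165); print(n,"scraper top",rect(Q),len(Q))
    # stand top: z=.06
    # dish
    b=(372,203,70,55) if n=="top" else (212,160,60,50)
    Q,q=cont(lambda h,i:(i.min(2)>150)&(h[...,1]<45),*b,.035); print(n,"dish",rect(Q),len(Q))
    # profile along lines parallel to seam at z=.104
    g=cv2.cvtColor(im,cv2.COLOR_BGR2GRAY).astype(np.float32); hs=cv2.cvtColor(im,cv2.COLOR_BGR2HSV)[...,0].astype(np.float32)
    d=np.array([-.0955,1,0])/np.hypot(1,.0955); nrm=np.array([1,.0955,0])/np.hypot(1,.0955); o=np.array([.6609,.06,.104])
    s=np.arange(-.14,.16,.001)
    for off in(-.05,-.03,-.015,.015,.03,.05):
        L=o+np.outer(s,d)+nrm*off; uv=proj(c,L).astype(np.float32)
        pr=cv2.remap(im,uv[None,:,0],uv[None,:,1],cv2.INTER_LINEAR)[0].astype(float)
        gg=pr.mean(1); e=np.gradient(cv2.GaussianBlur(gg[None],(5,1),1)[0])
        out=[]
        for i in range(2,len(s)-2):
            if abs(e[i])>3.0 and abs(e[i])==abs(e[i-2:i+3]).max(): out.append((round(s[i]*1000),round(e[i],1)))
        print(n,off,out)
E
python3 m2.py
```

```text
top scraper top (432.8, 110.2, 29.6, 17.1, 71.9) 258
top dish (444.5, -293.5, 193.8, 149.5, 87.9) 3485
top -0.05 [(-109, np.float64(-9.8)), (-82, np.float64(6.3)), (115, np.float64(-9.8)), (143, np.float64(-4.3))]
top -0.03 [(-137, np.float64(10.1)), (-110, np.float64(-10.4)), (-102, np.float64(3.1)), (-82, np.float64(6.1)), (113, np.float64(-10.0)), (144, np.float64(-5.4))]
top -0.015 [(-137, np.float64(4.9)), (-123, np.float64(8.9)), (-110, np.float64(-8.9)), (-102, np.float64(3.4)), (-83, np.float64(5.6)), (112, np.float64(-8.3)), (143, np.float64(-4.2))]
top 0.015 [(-135, np.float64(-7.3)), (-124, np.float64(5.9)), (-111, np.float64(-3.0)), (-103, np.float64(5.5)), (-82, np.float64(6.2)), (109, np.float64(-4.9)), (143, np.float64(-4.0))]
top 0.03 [(-137, np.float64(-6.7)), (-118, np.float64(5.9)), (-110, np.float64(-5.4)), (-102, np.float64(5.0)), (-84, np.float64(5.2)), (137, np.float64(-9.3)), (147, np.float64(6.3)), (157, np.float64(-3.6))]
top 0.05 [(-119, np.float64(8.3)), (-108, np.float64(-9.5)), (-102, np.float64(3.5)), (-85, np.float64(7.4)), (138, np.float64(-10.6)), (1
[... 666 characters left out ...]
(3.5)), (-116, np.float64(13.2)), (-105, np.float64(-11.6)), (-98, np.float64(3.3)), (-79, np.float64(9.3)), (115, np.float64(-12.7)), (146, np.float64(-5.1))]
scene 0.015 [(-138, np.float64(-3.4)), (-123, np.float64(12.7)), (-104, np.float64(-11.5)), (-99, np.float64(6.0)), (-79, np.float64(8.4)), (112, np.float64(-12.6)), (146, np.float64(-6.0))]
scene 0.03 [(-132, np.float64(8.1)), (-107, np.float64(-12.7)), (-100, np.float64(6.1)), (-79, np.float64(8.6)), (131, np.float64(-4.2)), (135, np.float64(3.5)), (141, np.float64(-10.9)), (150, np.float64(7.3))]
scene 0.05 [(-106, np.float64(-13.5)), (-100, np.float64(5.7)), (-79, np.float64(9.7)), (141, np.float64(-14.1)), (150, np.float64(8.2))]
```

```bash
sed -i 's/(i.min(2)>150)/(i.min(2)>(150 if n=="scene" else 162))/' m2.py; python3 m2.py | grep dish; python3 - <<'E'
from h import *
c=dict(np.load("top0.npz")); cv2.imwrite("pics/d.png",np.hstack([cv2.imread("pics/m_top_372.png"),cv2.resize(cv2.imread("pics/m_scene_212.png"),(480,440))])[:,:800])
im=c["img"]; print(im[230,406],im[215,388],im[240,372+5],im[250,430],im[225,384],im[212,395])
cv2.imwrite("pics/d2.png",np.hstack([cv2.imread("pics/m_top_235.png"),cv2.resize(cv2.imread("pics/m_scene_368.png"),(240,200))]))
E
```

```text
top dish (448.2, -301.2, 169.8, 151.9, 84.5) 2595
scene dish (447.0, -289.6, 156.1, 78.3, 66.9) 838
[200 207 204] [126 131 129] [158 160 163] [158 161 164] [132 137 135] [165 170 168]
```

View pics/d.png

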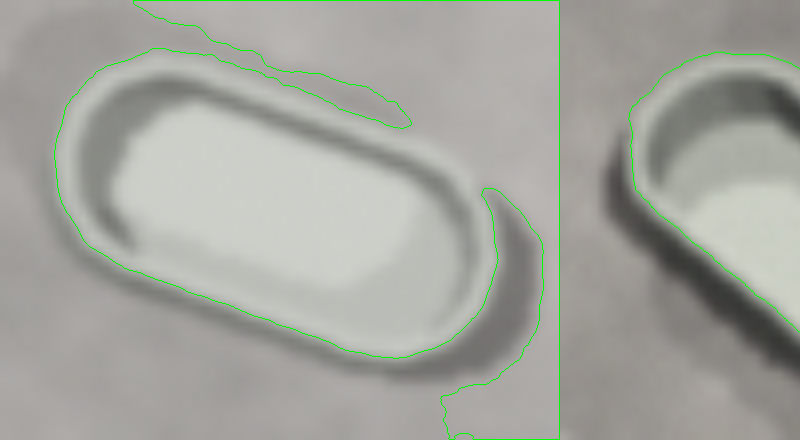

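View pics/d2.png

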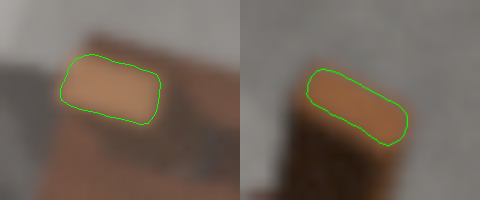

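The contour overlays match the dish outline in the scene view and the scraper's top face in both views. In the top view the dish mask leaks into the ground, so I switch to a greenish mask (dish G>R).

```bash
sed -i 's/lambda h,i:(i.min(2)>(150 if n=="scene" else 162))&(h\[...,1\]<45)/lambda h,i:(i[...,1]>i[...,2])\&(i[...,1]>=i[...,0])\&(i.min(2)>(150 if n=="scene" else 120))/' m2.py; python3 m2.py | grep dish; python3 - <<'E'
import cv2,numpy as np
cv2.imwrite("pics/d3.png",np.hstack([cv2.imread("pics/m_top_372.png")[:400],cv2.imread("pics/m_scene_212.png")[:400]])[:,:800])
E
```

```text
top dish (445.9, -291.1, 155.1, 83.7, 67.7) 1804
scene dish (448.4, -287.9, 151.8, 76.7, 67.1) 908
```

View pics/d3.png

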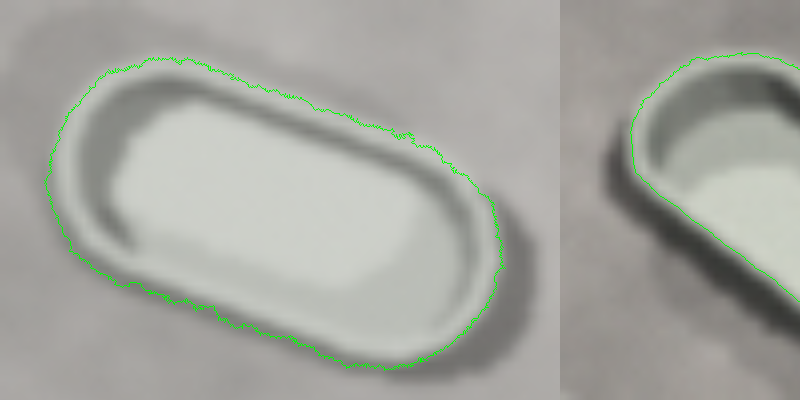

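```bash
cat > go.py <<'E'
# usage: go.py x y z yawdeg [rows] : prints shift/turn in tool axes (mm,deg) from the present pose
import sys; from h import *
from scipy.spatial.transform import Rotation as Ro
def tgt(yaw):
    a=np.radians(yaw); X=np.array([np.cos(a),np.sin(a),0]); Z=np.array([0,0,-1.]); return np.stack([X,np.cross(Z,X),Z],1)
s=r.read_state(); p=np.array(s["ee_pos"]); R0=Ro.from_quat(s["eef_rot"]); M=R0.as_matrix()
X=M[:,0]; print("t",round(s["time"],2),"pos",p.round(4),"yaw",np.degrees(np.arctan2(X[1],X[0])).round(2),"tilt",np.degrees(np.arccos(-M[2,2])).round(2),"w",round(s["width"],4),"F",np.round(s["ft_force"],1),"q",np.round(s["joint_positions"],2))
if len(sys.argv)>4:
    x,y,z,yaw=map(float,sys.argv[1:5]); n=int(sys.argv[5]) if len(sys.argv)>5 else 1
    d=(np.array([x,y,z])-p)@M*1000; rv=np.degrees((R0.inv()*Ro.from_matrix(tgt(yaw))).as_rotvec())
    for i in range(1,n+1): print((d*i/n).round(1).tolist(),(rv*i/n).round(2).tolist())
E
python3 go.py .434 .112 .25 -18.7 10
```

```text
t 0.1 pos [0.1459 0.6074 0.2298] yaw 76.49 tilt 0.07 w 0.087 F [-0.   0.6 -0.6] q [-1.36  0.33 -0.06  1.46  0.02  1.35 -0.09]
[-41.4, 39.6, -2.0] [0.01, 0.01, 9.52]
[-82.9, 79.2, -3.9] [0.01, 0.01, 19.04]
[-124.3, 118.7, -5.9] [0.02, 0.02, 28.56]
[-165.8, 158.3, -7.8] [0.02, 0.02, 38.08]
[-207.2, 197.9, -9.8] [0.03, 0.03, 47.6]
[-248.6, 237.5, -11.8] [0.04, 0.03, 57.11]
[-290.1, 277.1, -13.7] [0.04, 0.04, 66.63]
[-331.5, 316.7, -15.7] [0.05, 0.04, 76.15]
[-373.0, 356.2, -17.6] [0.06, 0.05, 85.67]
[-414.4, 395.8, -19.6] [0.06, 0.05, 95.19]
```

Request:
apply_moves --increments '[{"grip": 0,"xyz": [-41,40,-4],"rotation": [0,0,9.5]},{"grip": 0,"xyz": [-83,79,-8],"rotation": [0,0,19]},{"grip": 0,"xyz": [-124,119,-12],"rotation": [0,0,28.5]},{"grip": 0,"xyz": [-166,158,-16],"rotation": [0,0,38]},{"grip": 0,"xyz": [-207,198,-20],"rotation": [0,0,47.5]}]' --squeeze 25

```text
time: 0.72
ee_pos: [0.2907, 0.358, 0.25]
eef_rot: [0.969, 0.248, -0.0, 0.001]
ft_force: [1.2, 0.2, 0.8]
width: 0.0869
```

```bash
python3 go.py .434 .112 .25 -18.7 6
```

```text
t 0.72 pos [0.2907 0.358  0.25  ] yaw 28.68 tilt 0.08 w 0.0869 F [1.2 0.2 0.8] q [-1.14 -0.05  0.15  1.85  0.01  1.34 -0.49]
[1.3, 47.4, 0.0] [0.01, 0.01, 7.9]
[2.6, 94.9, 0.1] [0.02, 0.01, 15.79]
[3.8, 142.3, 0.1] [0.04, 0.02, 23.69]
[5.1, 189.7, 0.2] [0.05, 0.02, 31.58]
[6.4, 237.1, 0.2] [0.06, 0.03, 39.48]
[7.7, 284.6, 0.3] [0.07, 0.03, 47.38]
```

Request:
apply_moves --increments '[{"grip": 0,"xyz": [1.5,56,0],"rotation": [0,0,9.5]},{"grip": 0,"xyz": [3,112,0],"rotation": [0,0,19]},{"grip": 0,"xyz": [4.5,168,0],"rotation": [0,0,28.5]},{"grip": 0,"xyz": [6,224,0],"rotation": [0,0,38]},{"grip": 0,"xyz": [7.5,284.5,0],"rotation": [0,0,47.4]}]'

```text
time: 1.35
ee_pos: [0.4342, 0.1104, 0.2502]
eef_rot: [0.986, -0.165, -0.0, 0.0]
ft_force: [0.7, 1.1, 0.3]
width: 0.0873
```

Request:
apply_moves --increments '[{"grip": 0,"xyz": [0,0,0],"rotation": [0,0,0]}]'

```text
time: 1.48
ee_pos: [0.4357, 0.1062, 0.2502]
eef_rot: [0.985, -0.17, 0.0, 0.001]
ft_force: [0.7, 0.5, 0.0]
width: 0.0872
```

```bash
python3 go.py .434 .112 .117 -18.7 4; python3 - <<'E'
from h import *
for n in ("top","scene"):
    c=cam(n); cv2.imwrite(f"pics/{n}1.png",c["img"]); np.savez(f"{n}1.npz",**c)
    print(n,proj(c,np.array([.434,.112,.25])))
E
```

```text
t 1.48 pos [0.4357 0.1062 0.2502] yaw -19.54 tilt 0.08 w 0.0872 F [0.7 0.5 0. ] q [-0.82 -0.11  0.45  1.89  0.05  1.35 -0.72]
[-0.9, -1.3, 33.3] [0.02, -0.01, -0.21]
[-1.8, -2.5, 66.6] [0.04, -0.01, -0.42]
[-2.7, -3.8, 99.9] [0.05, -0.02, -0.63]
[-3.6, -5.1, 133.2] [0.07, -0.02, -0.84]
top [241.44371902 223.1951668 ]
scene [383.67758509 164.23855178]
```

View pics/scene1.png

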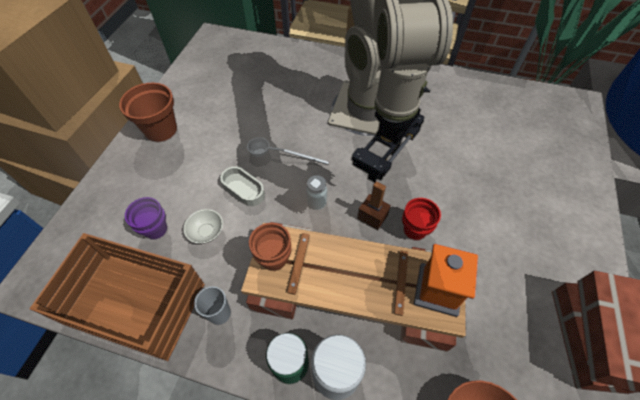

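View pics/top1.png

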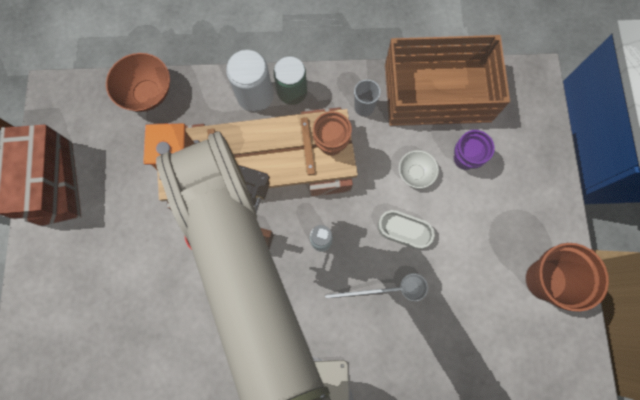

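Scene view: the open gripper sits above the scraper, with one finger at about (372,162), and the handle below it at (376,190). In the top view the arm hides the grasp. Descending in two steps.

Request:
apply_moves --increments '[{"grip": 0,"xyz": [-2,-3,20],"rotation": [0,0,-0.8]},{"grip": 0,"xyz": [-3.5,-5,45],"rotation": [0,0,-0.8]},{"grip": 0,"xyz": [-3.5,-5,60],"rotation": [0,0,-0.8]},{"grip": 0,"xyz": [-3.5,-5,68],"rotation": [0,0,-0.8]},{"grip": 0,"xyz": [-3.5,-5,68],"rotation": [0,0,-0.8]}]'

```text
time: 2.2
ee_pos: [0.4322, 0.1161, 0.1819]
eef_rot: [0.987, -0.158, -0.001, 0.001]
ft_force: [-0.4, -0.0, 1.0]
width: 0.087
```

```bash
python3 go.py .434 .112 .117 -18.7 3; python3 - <<'E'
from h import *
c=cam("scene"); s=r.read_state(); print(proj(c,np.array(s["ee_pos"])))
cv2.imwrite("pics/s2.png",cv2.resize(c["img"][110:240,310:470],(800,650),interpolation=cv2.INTER_CUBIC)[:600])
E
```

```text
t 2.2 pos [0.4322 0.1161 0.1819] yaw -18.2 tilt 0.1 w 0.087 F [-0.4 -0.   1. ] q [-0.83 -0.05  0.46  1.99  0.02  1.2  -0.7 ]
[1.0, 1.1, 21.6] [0.03, 0.02, 0.17]
[2.0, 2.2, 43.3] [0.06, 0.04, 0.33]
[3.0, 3.3, 64.9] [0.08, 0.05, 0.5]
[381.66274136 180.6404555 ]
```

View pics/s2.png

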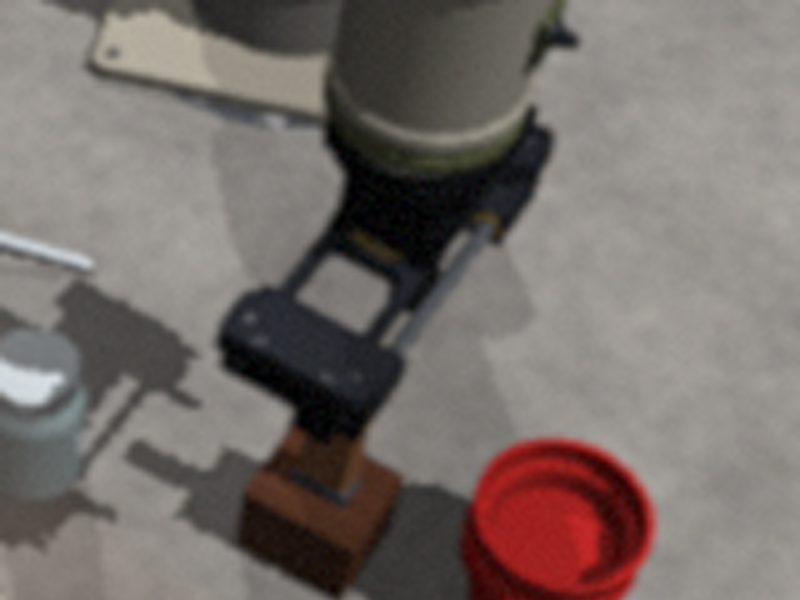

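The near finger covers the handle top around (330,400), as expected, and the handle lies between the jaws. Going down.

Request:
apply_moves --increments '[{"grip": 0,"xyz": [2,2,15],"rotation": [0,0,0.3]},{"grip": 0,"xyz": [3,3,30],"rotation": [0,0,0.5]},{"grip": 0,"xyz": [3,3,48],"rotation": [0,0,0.5]},{"grip": 0,"xyz": [3,3,60],"rotation": [0,0,0.5]},{"grip": 0,"xyz": [3,3,65],"rotation": [0,0,0.5]}]'

```text
time: 2.88
ee_pos: [0.4341, 0.112, 0.1165]
eef_rot: [0.987, -0.163, -0.001, 0.001]
ft_force: [-0.8, 0.7, -0.2]
width: 0.0871
```

Request:
apply_moves --increments '[{"grip": 0,"xyz": [0,0,0],"rotation": [0,0,0]},{"grip": 0,"xyz": [0,0,0],"rotation": [0,0,0]}]'

```text
time: 3.12
ee_pos: [0.4343, 0.1121, 0.1168]
eef_rot: [0.987, -0.163, -0.0, 0.001]
ft_force: [0.7, 0.1, 1.1]
width: 0.087
```

```bash
python3 go.py .434 .112 .117 -18.7 1
```

```text
t 3.12 pos [0.4343 0.1121 0.1168] yaw -18.73 tilt 0.1 w 0.087 F [0.7 0.1 1.1] q [-0.82  0.03  0.47  2.07 -0.02  1.05 -0.66]
[-0.2, 0.2, -0.2] [0.08, 0.04, -0.03]
```

Request:
apply_moves --increments '[{"grip": 255,"xyz": [0,0,0],"rotation": [0,0,0]},{"grip": 255,"xyz": [0,0,0],"rotation": [0,0,0]},{"grip": 255,"xyz": [0,0,0],"rotation": [0,0,0]},{"grip": 255,"xyz": [0,0,0],"rotation": [0,0,0]},{"grip": 255,"xyz": [0,0,0],"rotation": [0,0,0]}]' --squeeze 25

```text
time: 3.75
ee_pos: [0.4343, 0.1121, 0.1168]
eef_rot: [0.987, -0.163, -0.0, 0.001]
ft_force: [0.8, 0.1, -0.4]
width: 0.0452
```

Request:
apply_moves --increments '[{"grip": 255,"xyz": [0,0,0],"rotation": [0,0,0]},{"grip": 255,"xyz": [0,0,0],"rotation": [0,0,0]},{"grip": 255,"xyz": [0,0,0],"rotation": [0,0,0]}]'

```text
time: 4.12
ee_pos: [0.4343, 0.1121, 0.1168]
eef_rot: [0.987, -0.163, -0.001, 0.001]
ft_force: [-1.1, 0.5, 0.5]
width: 0.0177
```

```bash
python3 go.py .434 .112 .117 -18.7 1
```

```text
t 4.12 pos [0.4343 0.1121 0.1168] yaw -18.73 tilt 0.1 w 0.0177 F [-1.1  0.5  0.5] q [-0.82  0.03  0.47  2.07 -0.02  1.05 -0.66]
[-0.2, 0.2, -0.2] [0.09, 0.05, -0.03]
```

Request:
apply_moves --increments '[{"grip": 255,"xyz": [0,0,0],"rotation": [0,0,0]},{"grip": 255,"xyz": [0,0,-8],"rotation": [0,0,0]},{"grip": 255,"xyz": [0,0,-22],"rotation": [0,0,0]},{"grip": 255,"xyz": [0,0,-40],"rotation": [0,0,0]},{"grip": 255,"xyz": [0,0,-60],"rotation": [0,0,0]}]' --squeeze 40

```text
time: 4.75
ee_pos: [0.4344, 0.1122, 0.1782]
eef_rot: [0.987, -0.163, -0.0, 0.001]
ft_force: [-0.1, 0.3, -2.0]
width: 0.0174
```

Request:
apply_moves --increments '[{"grip": 255,"xyz": [0,0,-20],"rotation": [0,0,0]},{"grip": 255,"xyz": [0,0,-40],"rotation": [0,0,0]},{"grip": 255,"xyz": [0,0,-60],"rotation": [0,0,0]},{"grip": 255,"xyz": [0,0,-73],"rotation": [0,0,0]},{"grip": 255,"xyz": [0,0,-73],"rotation": [0,0,0]}]'

```text
time: 5.38
ee_pos: [0.4349, 0.1123, 0.2522]
eef_rot: [0.987, -0.163, 0.0, -0.0]
ft_force: [0.3, 0.5, -2.5]
width: 0.0177
```

```bash
python3 go.py .434 .112 .25 -18.7 1; python3 - <<'E'
from h import *
c=cam("scene"); np.savez("scene2.npz",**c); s=r.read_state(); print(proj(c,np.array(s["ee_pos"])))
cv2.imwrite("pics/s3.png",cv2.resize(c["img"][110:240,310:470],(800,650),interpolation=cv2.INTER_CUBIC)[:600])
c=cam("top"); cv2.imwrite("pics/t3.png",c["img"])
E
```

```text
t 5.38 pos [0.4349 0.1123 0.2522] yaw -18.75 tilt 0.04 w 0.0177 F [ 0.3  0.5 -2.5] q [-0.83 -0.11  0.45  1.89  0.05  1.35 -0.72]
[-0.7, 0.6, 2.2] [-0.01, -0.04, -0.05]
[383.78517098 164.06436729]
```

View pics/s3.png

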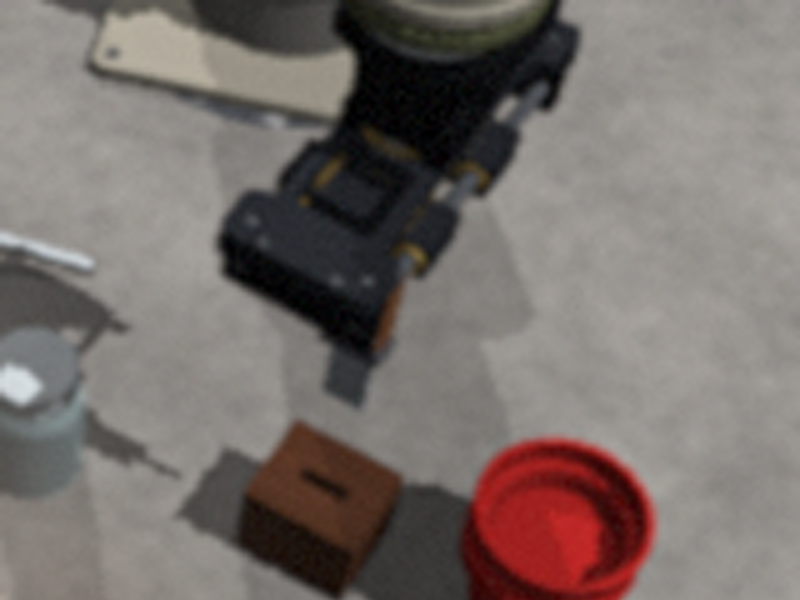

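View pics/t3.png

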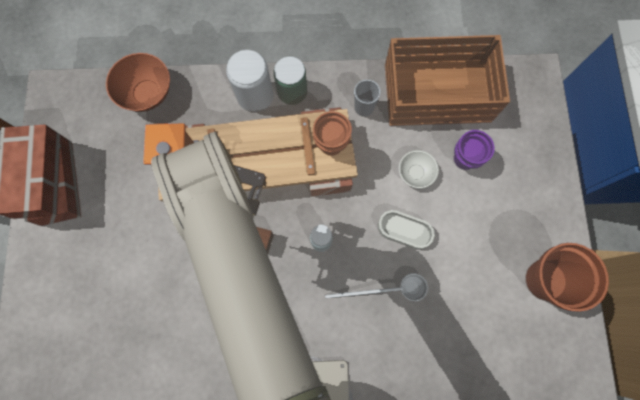

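```bash
python3 - <<'E'
from h import *
c=dict(np.load("scene2.npz"))
I=cv2.resize(c["img"][172:198,364:396],None,fx=20,fy=20,interpolation=cv2.INTER_CUBIC); cv2.imwrite("pics/tip.png",I)
print("slot",ray(c,375.2-.4,207-.4,.06))
for z in (.143,.1455,.148): print(z,ray(c,378.6-.4,189.8-.4,z))
E
```

```text
slot [0.43505069 0.11399994 0.06      ]
0.143 [0.43362117 0.11257286 0.143     ]
0.1455 [0.43538012 0.11261314 0.1455    ]
0.148 [0.43713907 0.11265343 0.148     ]
```

View pics/tip.png

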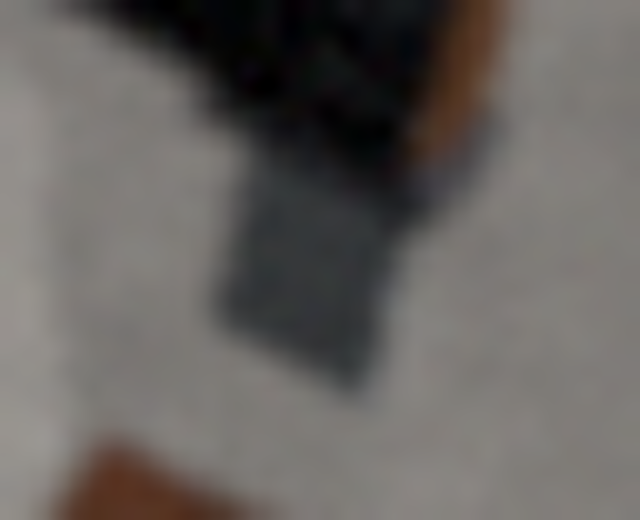

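```bash
python3 go.py .649 .1878 .252 5.45 9
```

```text
t 5.47 pos [0.4342 0.1121 0.2508] yaw -18.74 tilt 0.1 w 0.0175 F [-0.3  1.6 -2. ] q [-0.83 -0.1   0.45  1.89  0.05  1.35 -0.72]
[19.9, -15.6, -0.2] [0.01, 0.01, -2.69]
[39.8, -31.3, -0.3] [0.02, 0.02, -5.38]
[59.7, -46.9, -0.5] [0.03, 0.02, -8.06]
[79.6, -62.5, -0.7] [0.03, 0.03, -10.75]
[99.5, -78.2, -0.9] [0.04, 0.04, -13.44]
[119.4, -93.8, -1.0] [0.05, 0.05, -16.13]
[139.3, -109.4, -1.2] [0.06, 0.05, -18.82]
[159.2, -125.1, -1.4] [0.07, 0.06, -21.5]
[179.0, -140.7, -1.5] [0.08, 0.07, -24.19]
```

Request:
apply_moves --increments '[{"grip": 255,"xyz": [12,-10,0],"rotation": [0,0,-1.5]},{"grip": 255,"xyz": [36,-28,0],"rotation": [0,0,-5]},{"grip": 255,"xyz": [60,-47,0],"rotation": [0,0,-8]},{"grip": 255,"xyz": [84,-66,0],"rotation": [0,0,-11]},{"grip": 255,"xyz": [108,-85,0],"rotation": [0,0,-14.5]}]'

```text
time: 6.1
ee_pos: [0.5643, 0.1582, 0.2494]
eef_rot: [0.999, -0.036, -0.001, 0.001]
ft_force: [-0.1, -0.2, -1.5]
width: 0.0176
```

```bash
python3 go.py .649 .1878 .252 5.45 4
```

```text
t 6.1 pos [0.5643 0.1582 0.2494] yaw -4.12 tilt 0.2 w 0.0176 F [-0.1 -0.2 -1.5] q [-0.78  0.25  0.51  1.56 -0.12  1.36 -0.32]
[20.6, -8.9, -0.7] [0.03, 0.04, -2.39]
[41.2, -17.8, -1.5] [0.06, 0.08, -4.78]
[61.7, -26.7, -2.2] [0.09, 0.12, -7.17]
[82.3, -35.6, -2.9] [0.12, 0.16, -9.57]
```

Request:
apply_moves --increments '[{"grip": 255,"xyz": [22,-9,-1],"rotation": [0,0,-2.5]},{"grip": 255,"xyz": [44,-19,-2],"rotation": [0,0,-5]},{"grip": 255,"xyz": [65,-28,-3],"rotation": [0,0,-7.5]},{"grip": 255,"xyz": [78,-34,-3],"rotation": [0,0,-9]},{"grip": 255,"xyz": [82.3,-35.6,-3],"rotation": [0.1,0.15,-9.6]}]'

```text
time: 6.72
ee_pos: [0.649, 0.1879, 0.2504]
eef_rot: [0.999, 0.048, -0.001, 0.001]
ft_force: [-0.2, -0.1, -1.8]
width: 0.0174
```

Request:
apply_moves --increments '[{"grip": 255,"xyz": [0,0,0],"rotation": [0,0,0]},{"grip": 255,"xyz": [0,0,0],"rotation": [0,0,0]}]'

```text
time: 6.98
ee_pos: [0.6485, 0.1877, 0.2501]
eef_rot: [0.999, 0.048, -0.001, 0.001]
ft_force: [-0.2, 0.2, -1.3]
width: 0.0179
```

```bash
python3 go.py .649 .1878 .205 5.45 4;python3 - <<'E'
from h import *
for n in ("scene","top"):
    c=cam(n); np.savez(n+"3.npz",**c); s=r.read_state(); p=np.array(s["ee_pos"])-[0,0,.1068]; q=proj(c,p); print(n,q)
    u,v=map(int,q); x0,y0=u-55,v-50
    I=cv2.resize(c["img"][y0:y0+80,x0:x0+110],None,fx=7,fy=7,interpolation=cv2.INTER_CUBIC); cv2.imwrite(f"pics/{n}3.png",I); print(x0,y0)
E
```

```text
t 6.97 pos [0.6485 0.1877 0.2501] yaw 5.48 tilt 0.19 w 0.0179 F [-0.2  0.2 -1.3] q [-0.68  0.46  0.48  1.3  -0.21  1.43 -0.12]
[0.2, -0.0, 11.3] [0.02, 0.04, 0.01]
[0.3, -0.0, 22.6] [0.04, 0.09, 0.01]
[0.5, -0.1, 33.8] [0.06, 0.13, 0.02]
[0.6, -0.1, 45.1] [0.08, 0.17, 0.03]
scene [391.39049444 271.43416857]
336 221
top [219.26027261 149.35924558]
164 99
```

View pics/scene3.png

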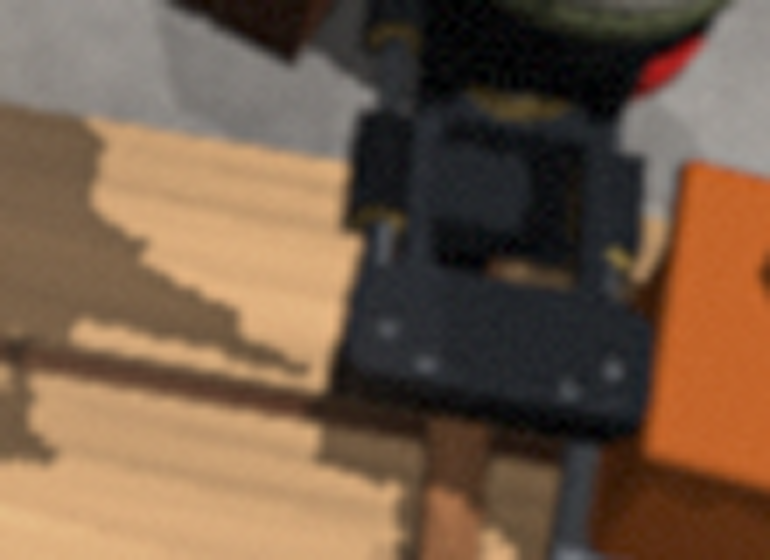

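View pics/top3.png

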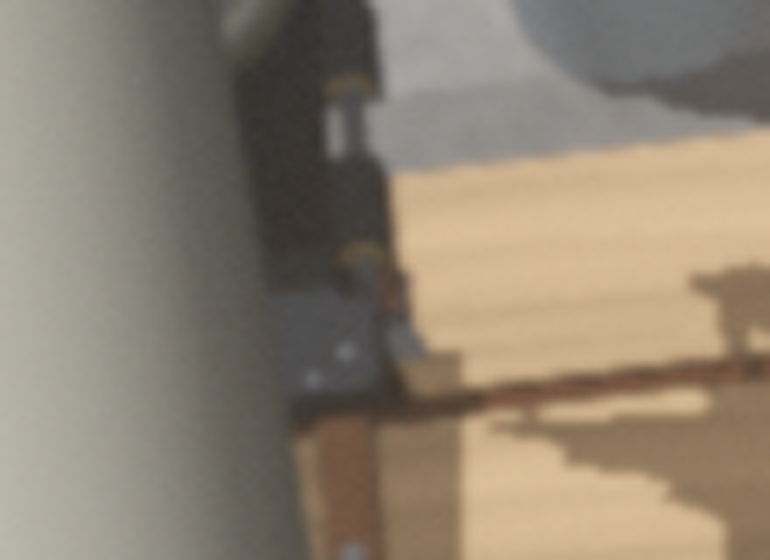

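The top view shows the blade tip's right corner at about (224.5,149.5), where the predicted tip centre (219,149) puts it. The tip is in line with the seam. I'll lower it close to the surface, then check again.

Request:
apply_moves --increments '[{"grip": 255,"xyz": [0.5,0,8],"rotation": [0.1,0.15,0]},{"grip": 255,"xyz": [0.5,0,20],"rotation": [0.1,0.15,0]},{"grip": 255,"xyz": [0.5,0,34],"rotation": [0.1,0.15,0]},{"grip": 255,"xyz": [0.5,0,43],"rotation": [0.1,0.15,0]},{"grip": 255,"xyz": [0.5,0,46],"rotation": [0.1,0.15,0]}]'

```text
time: 7.7
ee_pos: [0.6487, 0.1878, 0.2035]
eef_rot: [0.999, 0.048, -0.0, -0.0]
ft_force: [-0.0, -0.2, -1.2]
width: 0.0177
```

Request:
apply_moves --increments '[{"grip": 255,"xyz": [0,0,0],"rotation": [0,0,0]},{"grip": 255,"xyz": [0,0,0],"rotation": [0,0,0]}]'

```text
time: 7.95
ee_pos: [0.6489, 0.1878, 0.2039]
eef_rot: [0.999, 0.048, -0.0, -0.0]
ft_force: [0.5, 0.8, -1.2]
width: 0.018
```

```bash
python3 go.py .649 .1878 .194 5.45 1;python3 - <<'E'
from h import *
for n in ("scene","top"):
    c=cam(n); np.savez(n+"4.npz",**c); s=r.read_state(); p=np.array(s["ee_pos"])-[0,0,.1068]; q=proj(c,p); print(n,q)
    u,v=map(int,q); x0,y0=u-20,v-30
    I=cv2.resize(c["img"][y0:y0+45,x0:x0+60],None,fx=12,fy=12,interpolation=cv2.INTER_CUBIC); cv2.imwrite(f"pics/{n}4.png",I); print(x0,y0)
E
```

```text
t 7.95 pos [0.6489 0.1878 0.2039] yaw 5.5 tilt 0.03 w 0.018 F [ 0.5  0.8 -1.2] q [-0.68  0.48  0.47  1.37 -0.22  1.34 -0.11]
[0.1, 0.0, 9.9] [-0.02, 0.02, 0.05]
scene [388.3226864 278.9898184]
368 248
top [223.25054472 155.56866895]
203 125
```

View pics/top4.png

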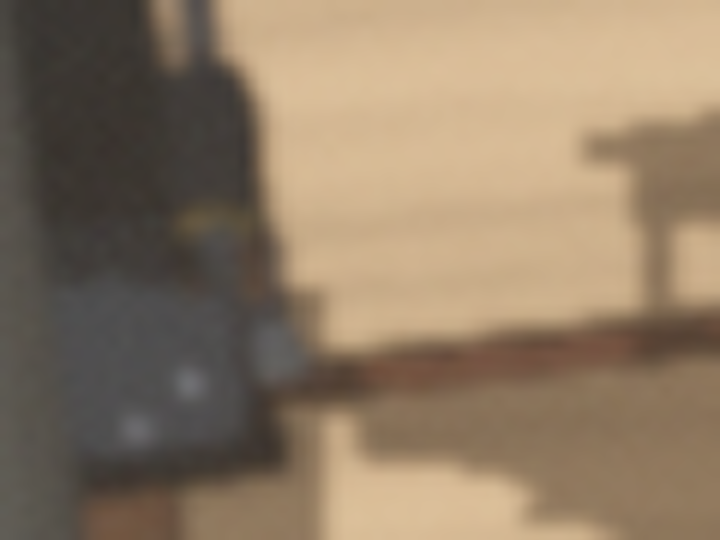

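View pics/scene4.png

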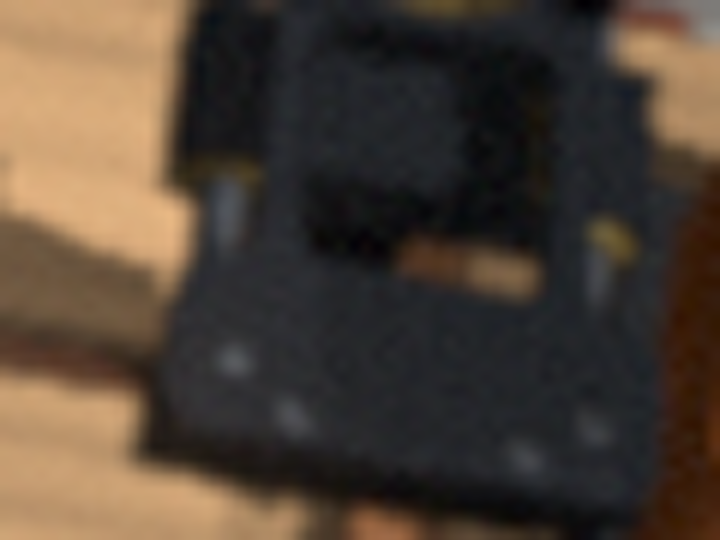

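The tip is aligned with the seam in the top view: the corner is at about (227,156) and the seam centre at about (228,156). Lowering into the seam slowly.

Request:
apply_moves --increments '[{"grip": 255,"xyz": [0,0,2],"rotation": [0,0,0]},{"grip": 255,"xyz": [0,0,5],"rotation": [0,0,0]},{"grip": 255,"xyz": [0,0,8],"rotation": [0,0,0]},{"grip": 255,"xyz": [0,0,10],"rotation": [0,0,0]},{"grip": 255,"xyz": [0,0,10],"rotation": [0,0,0]}]'

```text
time: 8.68
ee_pos: [0.6489, 0.1878, 0.1937]
eef_rot: [0.999, 0.048, -0.0, -0.0]
ft_force: [0.3, -0.7, -0.2]
width: 0.0178
```

```bash
python3 go.py .649 .1878 .194 5.45 1;python3 - <<'E'
from h import *
for n in ("top",):
    c=cam(n); np.savez(n+"5.npz",**c); s=r.read_state(); p=np.array(s["ee_pos"])-[0,0,.1068]; q=proj(c,p); print(n,q)
    x0,y0=203,125
    I=cv2.resize(c["img"][y0:y0+45,x0:x0+60],None,fx=12,fy=12,interpolation=cv2.INTER_CUBIC); cv2.imwrite(f"pics/{n}5.png",I); print(x0,y0)
E
```

```text
t 8.68 pos [0.6489 0.1878 0.1937] yaw 5.49 tilt 0.04 w 0.0178 F [ 0.3 -0.7 -0.2] q [-0.68  0.49  0.47  1.38 -0.22  1.32 -0.1 ]
[0.1, 0.0, -0.3] [-0.02, 0.04, 0.04]
top [224.06995055 156.88658307]
203 125
```

View pics/top5.png

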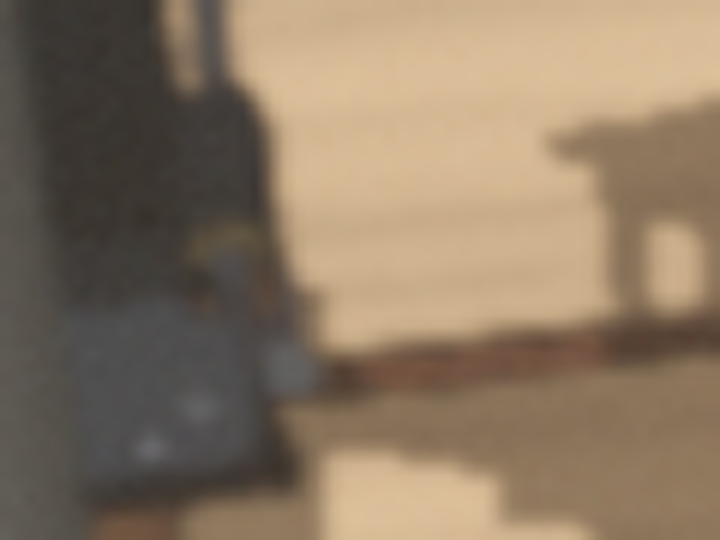

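The blade is in the seam: its visible corner at about (229,157) is cut off by the near seam edge, and there is no notable force. Drawing along the seam, which is tool +y.

Request:
apply_moves --increments '[{"grip": 255,"xyz": [0,3,0],"rotation": [0,0,0]},{"grip": 255,"xyz": [0,7,0],"rotation": [0,0,0]},{"grip": 255,"xyz": [0,11,0],"rotation": [0,0,0]},{"grip": 255,"xyz": [0,15,0],"rotation": [0,0,0]},{"grip": 255,"xyz": [0,19,0],"rotation": [0,0,0]}]'

```text
time: 9.35
ee_pos: [0.6508, 0.1685, 0.1939]
eef_rot: [0.999, 0.048, -0.0, -0.0]
ft_force: [-0.2, -0.3, -2.0]
width: 0.0177
```

```bash
python3 go.py .6671 -.0013 .194 5.45 1
```

```text
t 9.35 pos [0.6508 0.1685 0.1939] yaw 5.49 tilt 0.03 w 0.0177 F [-0.2 -0.3 -2. ] q [-0.66  0.48  0.48  1.39 -0.22  1.32 -0.08]
[-0.0, 170.6, -0.2] [-0.02, 0.02, 0.04]
```

Request:
apply_moves --increments '[{"grip": 255,"xyz": [0,4,0],"rotation": [0,0,0]},{"grip": 255,"xyz": [0,8,0],"rotation": [0,0,0]},{"grip": 255,"xyz": [0,12,0],"rotation": [0,0,0]},{"grip": 255,"xyz": [0,16,0],"rotation": [0,0,0]},{"grip": 255,"xyz": [0,20,0],"rotation": [0,0,0]}]'

```text
time: 9.98
ee_pos: [0.6527, 0.1484, 0.1939]
eef_rot: [0.999, 0.048, -0.0, -0.0]
ft_force: [0.1, 0.4, -1.4]
width: 0.0174
```

Request:
apply_moves --increments '[{"grip": 255,"xyz": [0,4,0],"rotation": [0,0,0]},{"grip": 255,"xyz": [0,8,0],"rotation": [0,0,0]},{"grip": 255,"xyz": [0,12,0],"rotation": [0,0,0]},{"grip": 255,"xyz": [0,16,0],"rotation": [0,0,0]},{"grip": 255,"xyz": [0,20,0],"rotation": [0,0,0]}]'

```text
time: 10.6
ee_pos: [0.6547, 0.1282, 0.1939]
eef_rot: [0.999, 0.048, -0.0, -0.0]
ft_force: [0.5, -0.2, -1.3]
width: 0.0179
```

```bash
python3 go.py .6671 -.0013 .194 5.45 1;python3 - <<'E'
from h import *
for n in ("top","scene"):
    c=cam(n); s=r.read_state(); p=np.array(s["ee_pos"])-[0,0,.1068]; q=proj(c,p); print(n,q)
    x0,y0=int(q[0])-30,int(q[1])-25
    I=cv2.resize(c["img"][y0:y0+50,x0:x0+60],None,fx=6.6,fy=6.6,interpolation=cv2.INTER_CUBIC); cv2.imwrite(f"pics/{n}6.png",I); print(x0,y0)
cv2.imwrite("pics/b6.png",np.hstack([cv2.imread("pics/top6.png"),cv2.imread("pics/scene6.png")]))
E
```

```text
t 10.6 pos [0.6547 0.1282 0.1939] yaw 5.49 tilt 0.03 w 0.0179 F [ 0.5 -0.2 -1.3] q [-0.61  0.47  0.49  1.41 -0.22  1.31 -0.01]
[-0.0, 130.1, -0.2] [-0.02, 0.02, 0.04]
top [246.79506606 154.03162706]
216 129
scene [362.78377937 275.88268132]
332 250
```

View pics/b6.png

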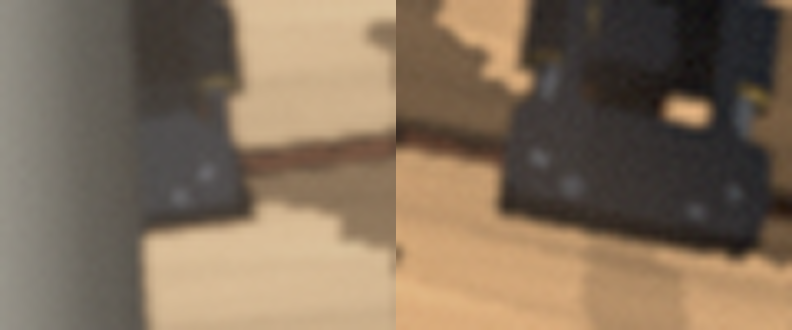

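The gripper now hides the blade in both views. It follows the seam line, and the forces stay at noise level. Continuing.

Request:
apply_moves --increments '[{"grip": 255,"xyz": [0,4,0],"rotation": [0,0,0]},{"grip": 255,"xyz": [0,8,0],"rotation": [0,0,0]},{"grip": 255,"xyz": [0,12,0],"rotation": [0,0,0]},{"grip": 255,"xyz": [0,16,0],"rotation": [0,0,0]},{"grip": 255,"xyz": [0,20,0],"rotation": [0,0,0]}]'

```text
time: 11.32
ee_pos: [0.6567, 0.1075, 0.1939]
eef_rot: [0.999, 0.047, -0.0, -0.0]
ft_force: [0.5, 0.3, -1.2]
width: 0.018
```

Request:
apply_moves --increments '[{"grip": 255,"xyz": [0,4,0],"rotation": [0,0,0]},{"grip": 255,"xyz": [0,8,0],"rotation": [0,0,0]},{"grip": 255,"xyz": [0,12,0],"rotation": [0,0,0]},{"grip": 255,"xyz": [0,16,0],"rotation": [0,0,0]},{"grip": 255,"xyz": [0,20,0],"rotation": [0,0,0]}]'

```text
time: 11.95
ee_pos: [0.6586, 0.0873, 0.1939]
eef_rot: [0.999, 0.047, -0.0, -0.0]
ft_force: [-0.5, -0.2, -1.7]
width: 0.0178
```

Request:
apply_moves --increments '[{"grip": 255,"xyz": [0,4,0],"rotation": [0,0,0]},{"grip": 255,"xyz": [0,8,0],"rotation": [0,0,0]},{"grip": 255,"xyz": [0,12,0],"rotation": [0,0,0]},{"grip": 255,"xyz": [0,16,0],"rotation": [0,0,0]},{"grip": 255,"xyz": [0,20,0],"rotation": [0,0,0]}]'

```text
time: 12.58
ee_pos: [0.6605, 0.0672, 0.1939]
eef_rot: [0.999, 0.047, -0.0, -0.0]
ft_force: [-0.7, 0.2, -1.8]
width: 0.0178
```

```bash
python3 go.py .6671 -.0013 .194 5.45 1
```

```text
t 12.57 pos [0.6605 0.0672 0.1939] yaw 5.44 tilt 0.02 w 0.0178 F [-0.7  0.2 -1.8] q [-0.53  0.47  0.51  1.42 -0.23  1.31  0.08]
[0.1, 68.8, -0.1] [-0.01, 0.01, -0.01]
```

Request:
apply_moves --increments '[{"grip": 255,"xyz": [0,4,0],"rotation": [0,0,0]},{"grip": 255,"xyz": [0,8,0],"rotation": [0,0,0]},{"grip": 255,"xyz": [0,12,0],"rotation": [0,0,0]},{"grip": 255,"xyz": [0,16,0],"rotation": [0,0,0]},{"grip": 255,"xyz": [0,20,0],"rotation": [0,0,0]}]'

```text
time: 13.2
ee_pos: [0.6624, 0.047, 0.1939]
eef_rot: [0.999, 0.047, -0.0, -0.0]
ft_force: [0.3, 0.1, -1.5]
width: 0.0176
```

Request:
apply_moves --increments '[{"grip": 255,"xyz": [0,4,0],"rotation": [0,0,0]},{"grip": 255,"xyz": [0,8,0],"rotation": [0,0,0]},{"grip": 255,"xyz": [0,12,0],"rotation": [0,0,0]},{"grip": 255,"xyz": [0,16,0],"rotation": [0,0,0]},{"grip": 255,"xyz": [0,20,0],"rotation": [0,0,0]}]'

```text
time: 13.82
ee_pos: [0.6644, 0.0268, 0.1939]
eef_rot: [0.999, 0.047, -0.0, -0.0]
ft_force: [0.5, -0.7, -1.4]
width: 0.0177
```

```bash
python3 go.py .6671 -.0013 .194 5.45 1;python3 - <<'E'
from h import *
for n in ("top","scene"):
    c=cam(n); s=r.read_state(); p=np.array(s["ee_pos"])-[0,0,.1068]; q=proj(c,p); print(n,q)
    x0,y0=int(q[0])-30,int(q[1])-25
    I=cv2.resize(c["img"][y0:y0+50,x0:x0+60],None,fx=6.6,fy=6.6,interpolation=cv2.INTER_CUBIC); cv2.imwrite(f"pics/{n}7.png",I); print(x0,y0)
cv2.imwrite("pics/b7.png",np.hstack([cv2.imread("pics/top7.png"),cv2.imread("pics/scene7.png")]))
E
```

```text
t 13.82 pos [0.6644 0.0268 0.1939] yaw 5.44 tilt 0.02 w 0.0177 F [ 0.5 -0.7 -1.4] q [-0.48  0.47  0.52  1.42 -0.24  1.31  0.15]
[0.1, 28.3, -0.1] [-0.01, 0.01, -0.01]
top [284.80435703 149.34281419]
254 124
scene [321.68125833 268.18714627]
291 243
```

View pics/b7.png

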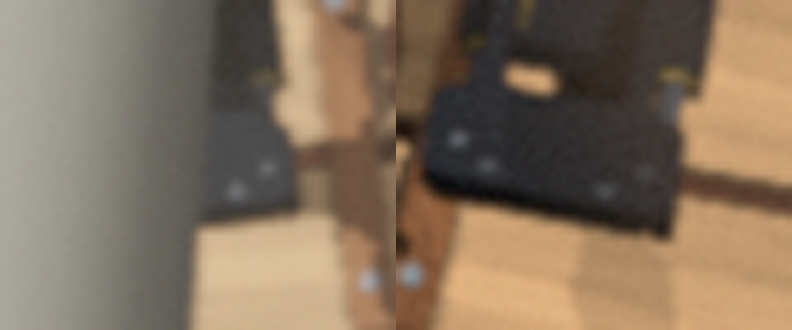

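The remaining gap to the crosspiece face, at top column 303 against the tip centre at 285, is about 48 mm. Another 27–28 mm therefore leaves the tip centre about 20 mm short, with the blade edge about 8 mm away.

Request:
apply_moves --increments '[{"grip": 255,"xyz": [0,4,0],"rotation": [0,0,0]},{"grip": 255,"xyz": [0,8,0],"rotation": [0,0,0]},{"grip": 255,"xyz": [0,12,0],"rotation": [0,0,0]},{"grip": 255,"xyz": [0,16,0],"rotation": [0,0,0]},{"grip": 255,"xyz": [0,20,0],"rotation": [0,0,0]}]'

```text
time: 14.55
ee_pos: [0.6663, 0.0061, 0.1939]
eef_rot: [0.999, 0.047, -0.0, 0.0]
ft_force: [-0.9, 0.0, -1.9]
width: 0.0178
```

Request:
apply_moves --increments '[{"grip": 255,"xyz": [0,3,0],"rotation": [0,0,0]},{"grip": 255,"xyz": [0,6,0],"rotation": [0,0,0]},{"grip": 255,"xyz": [0,8,0],"rotation": [0,0,0]},{"grip": 255,"xyz": [0,8,0],"rotation": [0,0,0]},{"grip": 255,"xyz": [0,8,0],"rotation": [0,0,0]}]'

```text
time: 15.18
ee_pos: [0.667, -0.0016, 0.1939]
eef_rot: [0.999, 0.047, -0.0, 0.0]
ft_force: [-0.2, -0.0, -1.3]
width: 0.0179
```

```bash
python3 go.py .6671 -.0013 .194 5.45 1;python3 - <<'E'
from h import *
for n in ("top","scene"):
    c=cam(n); s=r.read_state(); p=np.array(s["ee_pos"])-[0,0,.1068]; q=proj(c,p); print(n,q)
    x0,y0=int(q[0])-30,int(q[1])-25
    I=cv2.resize(c["img"][y0:y0+50,x0:x0+60],None,fx=6.6,fy=6.6,interpolation=cv2.INTER_CUBIC); cv2.imwrite(f"pics/{n}8.png",I); print(x0,y0)
cv2.imwrite("pics/b8.png",np.hstack([cv2.imread("pics/top8.png"),cv2.imread("pics/scene8.png")]))
E
```

```text
t 15.18 pos [ 0.667  -0.0016  0.1939] yaw 5.41 tilt 0.02 w 0.0179 F [-0.2 -0.  -1.3] q [-0.44  0.48  0.53  1.41 -0.24  1.32  0.19]
[0.1, -0.3, -0.1] [0.01, 0.02, -0.04]
top [295.14813947 148.06536952]
265 123
scene [310.54859755 266.11251637]
280 241
```

View pics/b8.png

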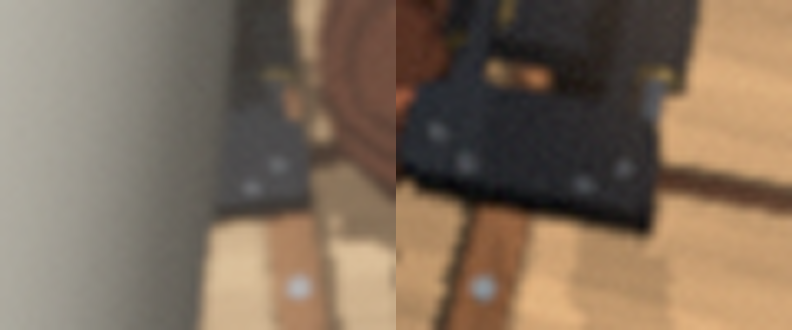

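The tip centre is at top column 295 and the crosspiece face at about 303, so about 20 mm between them, and the forces are quiet. Lifting straight up.

Request:
apply_moves --increments '[{"grip": 255,"xyz": [0,0,-3],"rotation": [0,0,0]},{"grip": 255,"xyz": [0,0,-9],"rotation": [0,0,0]},{"grip": 255,"xyz": [0,0,-20],"rotation": [0,0,0]},{"grip": 255,"xyz": [0,0,-38],"rotation": [0,0,0]},{"grip": 255,"xyz": [0,0,-60],"rotation": [0,0,0]}]'

```text
time: 15.9
ee_pos: [0.6671, -0.0017, 0.2556]
eef_rot: [0.999, 0.047, 0.0, 0.0]
ft_force: [0.7, 0.0, -1.9]
width: 0.0179
```

Request:
apply_moves --increments '[{"grip": 255,"xyz": [0,0,-23],"rotation": [0,0,0]},{"grip": 255,"xyz": [0,0,-46],"rotation": [0,0,0]},{"grip": 255,"xyz": [0,0,-70],"rotation": [0,0,0]},{"grip": 255,"xyz": [0,0,-85],"rotation": [0,0,0]},{"grip": 255,"xyz": [0,0,-92],"rotation": [0,0,0]}]'

```text
time: 16.52
ee_pos: [0.6672, -0.0018, 0.3488]
eef_rot: [0.999, 0.047, 0.001, 0.0]
ft_force: [0.9, -0.1, -1.8]
width: 0.0177
```

```bash
python3 go.py .447 -.2895 .345 -22.6 15; python3 - <<'E'
from h import *
c=cam("top"); np.savez("top9.npz",**c); cv2.imwrite("pics/top9.png",c["img"]); c=cam("scene"); np.savez("scene9.npz",**c);cv2.imwrite("pics/scene9.png",c["img"])
E
```

```text
t 16.52 pos [ 0.6672 -0.0018  0.3488] yaw 5.4 tilt 0.08 w 0.0177 F [ 0.9 -0.1 -1.8] q [-0.43  0.43  0.56  1.15 -0.22  1.61  0.17]
[-16.4, 17.7, 0.2] [-0.0, -0.01, 1.87]
[-32.8, 35.4, 0.5] [-0.0, -0.01, 3.73]
[-49.3, 53.1, 0.7] [-0.0, -0.02, 5.6]
[-65.7, 70.9, 0.9] [-0.0, -0.02, 7.47]
[-82.1, 88.6, 1.2] [-0.0, -0.03, 9.33]
[-98.5, 106.3, 1.4] [-0.0, -0.03, 11.2]
[-114.9, 124.0, 1.6] [-0.0, -0.04, 13.07]
[-131.4, 141.7, 1.9] [-0.0, -0.05, 14.93]
[-147.8, 159.4, 2.1] [-0.0, -0.05, 16.8]
[-164.2, 177.1, 2.3] [-0.01, -0.06, 18.67]
[-180.6, 194.9, 2.6] [-0.01, -0.06, 20.53]
[-197.0, 212.6, 2.8] [-0.01, -0.07, 22.4]
[-213.5, 230.3, 3.1] [-0.01, -0.07, 24.27]
[-229.9, 248.0, 3.3] [-0.01, -0.08, 26.13]
[-246.3, 265.7, 3.5] [-0.01, -0.09, 28.0]
```

View pics/scene9.png

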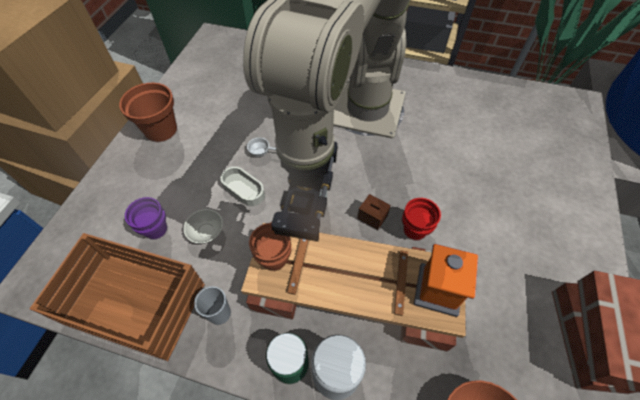

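The scraper is up with its tip at about 0.24 m, above the pot top (0.192). In the scene view the pots are at (270,245) and the dish at (242,185), both undisturbed. Passing over the pots now.

Request:
apply_moves --increments '[{"grip": 255,"xyz": [-2,12,0],"rotation": [0,0,1]},{"grip": 255,"xyz": [-5,34,0],"rotation": [0,0,3]},{"grip": 255,"xyz": [-12,58,0],"rotation": [0,0,6]},{"grip": 255,"xyz": [-24,82,0],"rotation": [0,0,9]},{"grip": 255,"xyz": [-42,104,0],"rotation": [0,0,12]}]'

```text
time: 17.25
ee_pos: [0.6341, -0.1119, 0.3479]
eef_rot: [0.998, -0.06, 0.0, 0.0]
ft_force: [0.2, 0.2, -0.9]
width: 0.0177
```

```bash
python3 go.py .447 -.2895 .345 -22.6 10
```

```text
t 17.25 pos [ 0.6341 -0.1119  0.3479] yaw -6.91 tilt 0.05 w 0.0177 F [ 0.2  0.2 -0.9] q [-0.33  0.38  0.63  1.23 -0.22  1.6   0.13]
[-16.4, 19.9, 0.3] [0.0, -0.0, 1.57]
[-32.9, 39.8, 0.6] [0.0, -0.01, 3.14]
[-49.3, 59.6, 0.9] [0.01, -0.01, 4.71]
[-65.8, 79.5, 1.2] [0.01, -0.02, 6.28]
[-82.2, 99.4, 1.4] [0.01, -0.02, 7.85]
[-98.6, 119.3, 1.7] [0.01, -0.02, 9.42]
[-115.1, 139.1, 2.0] [0.02, -0.03, 10.99]
[-131.5, 159.0, 2.3] [0.02, -0.03, 12.56]
[-148.0, 178.9, 2.6] [0.02, -0.04, 14.12]
[-164.4, 198.8, 2.9] [0.02, -0.04, 15.69]
```

Request:
apply_moves --increments '[{"grip": 255,"xyz": [-16,20,0],"rotation": [0,0,1.5]},{"grip": 255,"xyz": [-33,40,0],"rotation": [0,0,3]},{"grip": 255,"xyz": [-50,60,0],"rotation": [0,0,4.5]},{"grip": 255,"xyz": [-66,80,0],"rotation": [0,0,6]},{"grip": 255,"xyz": [-82,100,0],"rotation": [0,0,8]}]'

```text
time: 17.88
ee_pos: [0.5392, -0.203, 0.348]
eef_rot: [0.991, -0.131, 0.0, 0.0]
ft_force: [-0.5, -0.1, -1.2]
width: 0.018
```

```bash
python3 go.py .447 -.2895 .345 -22.6 5
```

```text
t 17.88 pos [ 0.5392 -0.203   0.348 ] yaw -15.1 tilt 0.05 w 0.018 F [-0.5 -0.1 -1.2] q [-0.3   0.21  0.7   1.43 -0.13  1.55  0.13]
[-13.3, 21.5, 0.6] [0.0, -0.01, 1.5]
[-26.6, 43.0, 1.2] [0.0, -0.02, 3.0]
[-39.9, 64.5, 1.8] [0.0, -0.03, 4.5]
[-53.2, 86.1, 2.4] [0.0, -0.04, 6.0]
[-66.5, 107.6, 2.9] [0.0, -0.05, 7.5]
```

Request:
apply_moves --increments '[{"grip": 255,"xyz": [-15,24,0],"rotation": [0,0,1.5]},{"grip": 255,"xyz": [-31,50,0],"rotation": [0,0,3.5]},{"grip": 255,"xyz": [-47,76,0],"rotation": [0,0,5]},{"grip": 255,"xyz": [-60,97,0],"rotation": [0,0,7]},{"grip": 255,"xyz": [-66.5,107.5,0],"rotation": [0,0,7.5]}]'

```text
time: 18.5
ee_pos: [0.4458, -0.2908, 0.3482]
eef_rot: [0.98, -0.197, 0.001, 0.0]
ft_force: [0.7, -0.5, -1.8]
width: 0.0177
```

Request:
apply_moves --increments '[{"grip": 255,"xyz": [0,0,10],"rotation": [0,0,0]},{"grip": 255,"xyz": [0,0,35],"rotation": [0,0,0]},{"grip": 255,"xyz": [0,0,65],"rotation": [0,0,0]},{"grip": 255,"xyz": [0,0,90],"rotation": [0,0,0]},{"grip": 255,"xyz": [0,0,100],"rotation": [0,0,0]}]'

```text
time: 19.12
ee_pos: [0.4459, -0.2895, 0.2462]
eef_rot: [0.981, -0.196, -0.001, -0.0]
ft_force: [-0.2, 0.9, -1.2]
width: 0.018
```

```bash
python3 go.py .447 -.2895 .157 -22.6 5;python3 - <<'E'
from h import *
for n in ("top","scene"):
    c=cam(n); np.savez(n+"10.npz",**c); s=r.read_state(); p=np.array(s["ee_pos"])-[0,0,.1068]; q=proj(c,p); print(n,q)
    x0,y0=int(q[0])-50,int(q[1])-55
    I=cv2.resize(c["img"][y0:y0+100,x0:x0+100],(400,400),interpolation=cv2.INTER_CUBIC); cv2.imwrite(f"pics/{n}10.png",I); print(x0,y0)
cv2.imwrite("pics/b10.png",np.hstack([cv2.imread("pics/top10.png"),cv2.imread("pics/scene10.png")]))
E
```

```text
t 19.12 pos [ 0.4459 -0.2895  0.2462] yaw -22.64 tilt 0.08 w 0.018 F [-0.2  0.9 -1.2] q [-0.21  0.13  0.78  1.72 -0.09  1.33  0.18]
[0.2, -0.1, 17.8] [-0.0, 0.02, -0.01]
[0.4, -0.2, 35.7] [-0.0, 0.03, -0.02]
[0.7, -0.3, 53.5] [-0.0, 0.05, -0.03]
[0.9, -0.3, 71.3] [-0.0, 0.06, -0.03]
[1.1, -0.4, 89.2] [-0.0, 0.08, -0.04]
top [413.3310483 221.4990816]
363 166
scene [234.83252058 159.52361716]
184 104
```

View pics/b10.png

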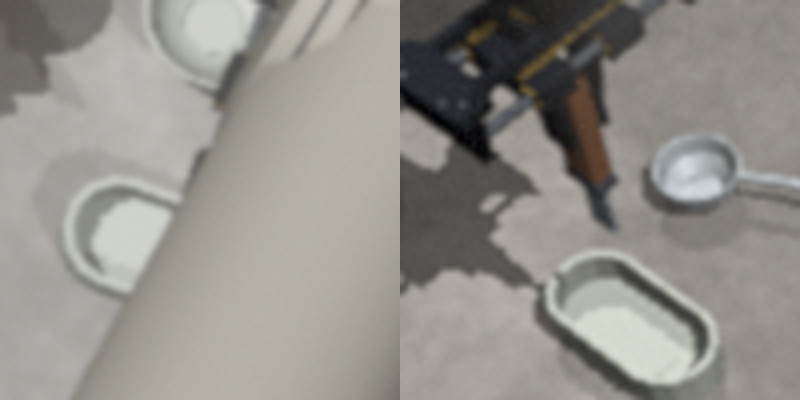

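The scene view shows the blade tip at about (237,161), close to the predicted (235,160), above the dish centred at about (242,185). The arm hides the tip from the top camera. Descending.

Request:
apply_moves --increments '[{"grip": 255,"xyz": [1,0,12],"rotation": [0,0,0]},{"grip": 255,"xyz": [1,0,30],"rotation": [0,0,0]},{"grip": 255,"xyz": [1,0,46],"rotation": [0,0,0]},{"grip": 255,"xyz": [1,0,56],"rotation": [0,0,0]},{"grip": 255,"xyz": [1,0,60],"rotation": [0,0,0]}]'

```text
time: 19.85
ee_pos: [0.4466, -0.2904, 0.1864]
eef_rot: [0.98, -0.197, -0.001, -0.0]
ft_force: [0.0, -0.2, -1.4]
width: 0.0181
```

Request:
apply_moves --increments '[{"grip": 255,"xyz": [0,0,6],"rotation": [0,0,0]},{"grip": 255,"xyz": [0,0,14],"rotation": [0,0,0]},{"grip": 255,"xyz": [0,0,22],"rotation": [0,0,0]},{"grip": 255,"xyz": [0,0,27],"rotation": [0,0,0]},{"grip": 255,"xyz": [0,0,28],"rotation": [0,0,0]}]'

```text
time: 20.48
ee_pos: [0.4464, -0.2903, 0.1581]
eef_rot: [0.98, -0.197, -0.001, -0.0]
ft_force: [-0.1, -0.3, -2.1]
width: 0.0176
```

```bash
python3 go.py .447 -.2895 .157 -22.6 1;python3 - <<'E'
from h import *
for n in ("top","scene"):
    c=cam(n); np.savez(n+"11.npz",**c); s=r.read_state(); p=np.array(s["ee_pos"])-[0,0,.1068]; q=proj(c,p); print(n,q)
    x0,y0=int(q[0])-30,int(q[1])-35
    I=cv2.resize(c["img"][y0:y0+60,x0:x0+60],(400,400),interpolation=cv2.INTER_CUBIC); cv2.imwrite(f"pics/{n}11.png",I); print(x0,y0)
cv2.imwrite("pics/b11.png",np.hstack([cv2.imread("pics/top11.png"),cv2.imread("pics/scene11.png")]))
E
```

```text
t 20.48 pos [ 0.4464 -0.2903  0.1581] yaw -22.69 tilt 0.1 w 0.0176 F [-0.1 -0.3 -2.1] q [-0.18  0.22  0.76  1.83 -0.16  1.16  0.24]
[0.2, -0.9, 1.1] [0.02, 0.1, -0.09]
top [406.93441395 227.81206348]
376 192
scene [240.18374689 178.33031336]
210 143
```

View pics/b11.png

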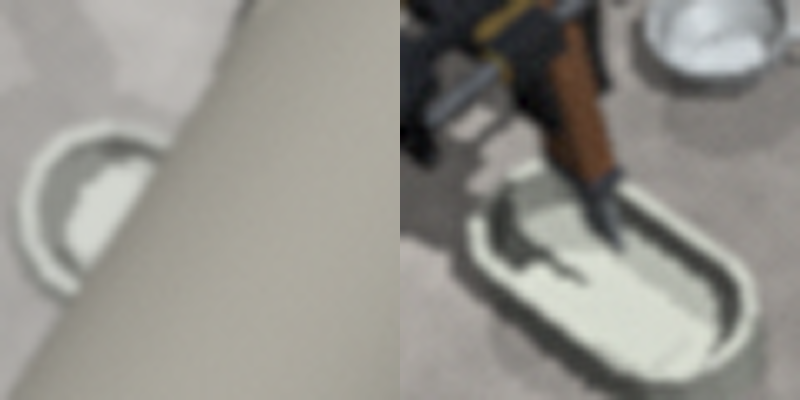

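The scene view shows the blade corner at about (243,180) over the dish interior, as predicted. It does not touch the rim. Letting it settle, then a last check for stillness and moved objects.

Request:
apply_moves --increments '[{"grip": 255,"xyz": [0,-1,1],"rotation": [0,0,0]},{"grip": 255,"xyz": [0,-1,1],"rotation": [0,0,0]},{"grip": 255,"xyz": [0,-1,1],"rotation": [0,0,0]},{"grip": 255,"xyz": [0,-1,1],"rotation": [0,0,0]},{"grip": 255,"xyz": [0,-1,1],"rotation": [0,0,0]}]'

```text
time: 21.2
ee_pos: [0.447, -0.2895, 0.1575]
eef_rot: [0.98, -0.197, -0.001, 0.0]
ft_force: [0.7, 0.5, -1.3]
width: 0.0176
```

```bash
python3 - <<'E'
from h import *
a=dict(np.load("scene0.npz"))["img"]; b=cam("scene")["img"]
cv2.imwrite("pics/fin.png",b)
g=lambda im,m:m(im.astype(int))
orange=lambda i:(i[...,2]-i[...,0]>45)&(i[...,2]<215)
for nm,(x0,y0,w,h) in dict(pots=(245,222,32,45),round=(182,205,42,40),dishlow=(216,185,50,20),jar=(303,172,28,36)).items():
    A=a[y0:y0+h,x0:x0+w].astype(np.float32).mean(2);B=b[y0:y0+h,x0:x0+w].astype(np.float32).mean(2)
    print(nm,cv2.phaseCorrelate(A,B,cv2.createHanningWindow((w,h),cv2.CV_32F)))
s=r.read_state(); print(np.abs(s["joint_vel"]).max())
E
python3 go.py .447 -.2895 .157 -22.6 1
```

```text
pots ((0.08946787374959442, 0.3927847689927155), 0.9063025414943695)
round ((0.4721352405690169, -0.020654468113573188), 0.975306199391683)
dishlow ((-0.1973448540916607, 0.17637859737395267), 0.96164009141922)
jar ((0.1985350437492457, 0.03954856030211573), 0.8975290872432568)
0.0010150975409877884
t 21.25 pos [ 0.447  -0.2895  0.1575] yaw -22.69 tilt 0.07 w 0.0179 F [-0.7  0.2 -1.4] q [-0.18  0.22  0.76  1.83 -0.16  1.16  0.24]
[0.0, -0.0, 0.5] [0.02, 0.07, -0.09]
```

View pics/fin.png

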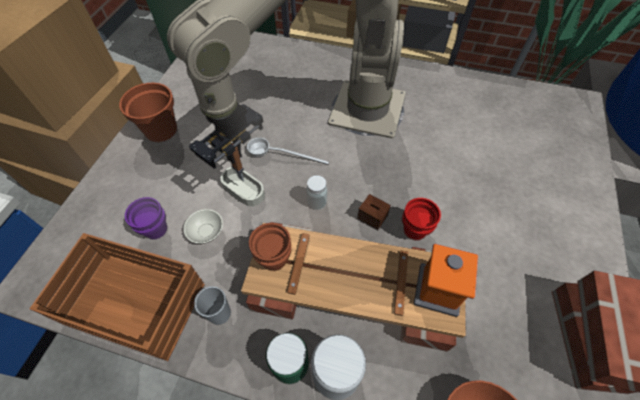

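The last view shows the scraper held upright over the oblong dish at (242,183). The dish, pots, jar and round dish are unmoved: image shifts are under half a pixel. The arm is at rest, so I'm handing in.

```bash
python3 -c "
from bench import r
print(r.close_job())"
```

```text
the job is handed in; nothing more can be done
None
```

I handed the job in at about 21 s, with the scraper still held over the oblong dish. No verdict was reported.

**What I did:** I lifted the scraper straight out of its stand and lowered the tip about 5 mm into the seam by the dispenser's crosspiece. I drew it 190 mm along at about 3 cm/s to roughly 20 mm (tip centre) from the other crosspiece. Then I carried it past the pots with the tip about 5 cm above their tops, on a line that crossed over them, and stopped over the oblong dish.

**Last checks:**
- **Position:** by the arm's readings, the tip is about 16 mm above the rim, at the camera-measured dish centre. The two cameras put that centre about 4 mm apart, and I used the mean.
- **Attitude and stillness:** tilt was about 0.1° and the blade's width is aligned with the dish. The arm was still and the force readings showed only the scraper's weight.
- **Other objects:** picture shifts for the dish, pots, round dish and jar were under half a pixel. I did not measure the ladle that way, but it looks unmoved.

**Not seen directly:**
- The gripper or arm hid the blade for most of the seam pass, and hid the tip from the top camera at the dish.
- Depth and side position in the seam therefore rest on the arm's readings, a visual check at the start of the seam, and forces at noise level throughout.
- The two cameras disagreed on the seam's position by about 2 mm, and I used roughly the middle.

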